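# Pack and lock the bead case

### The arm

A 6-joint arm with a two-finger parallel gripper is mounted at the origin on the work surface. World frame = base frame: x ahead of the robot, y to its left, z up, the work surface at z = 0. Lengths are in m, angles in rad, forces in N, time in s.
With the tool pointing down it reaches from about 0.25 to 0.775 m from the base axis. Payload 4 kg.
Tool frame: the origin (TCP) lies on the centre line of the jaws, within the pads' length; the fingertips stand 25 mm ahead of it and the grasp point (between the pads) lies 6 mm ahead of it; z points along the fingers, y is the line along which they close (so a half turn about z gives the same grasp; the last joint's range is limited). The gripper opens to 94 mm and grips with 3 to 60 N. Pads are 16 mm wide; open, the fingers measure 119 mm over their backs; the gripper's body (75 mm by 177 mm) begins 78 mm behind the grasp point.
Start: joints at [1.012, 0.087, 1.371, -0, 1.684, -0.103], TCP at [0.242, 0.494, 0.231] pointing down, gripper open.
Joint ranges: [-3.1, 3.1], [-0.76, 2.03], [0.27, 2.55], [-1.08, 4.22], [0.17, 2.65], [-2.57, 2.57]. Speed limits (rad/s): [2.79, 2.79, 3.14, 3.14, 3.14, 3.14].

### API

Orientations are given as [roll, pitch, yaw] about the fixed x, y, z axes, in that order (R = Rz(yaw) Ry(pitch) Rx(roll)).
In Python, from bench import sensors, optics, ticket gives the robot as it stands.
- The arm moves only by the tool send_rows, never from a script. Its argument "rows" is a list of rows, each a list of 6 numbers: the shift along the world's x, y, z in mm, then the turn, a rotation vector about the world's x, y, z in rad. In form: [[x, y, z, wx, wy, wz], ...]. A call has 1 to 8 rows; each row shifts and turns the commanded pose from where the row before left it; what a row does not reach is not made up. A row lasts 1/12 s, in which the tool goes at most 41.7 mm and 7.16 degrees, less where a joint would pass 70% of its speed; a pose out of reach is approached as far as the arm can. A call is refused whole if a number of a shift passes 41.7 or a number of a turn 0.125, either way. A call with a gripper value outside its range is refused whole. "grip" is the finger opening in mm, from 0 to 94, set as the call begins (left out, the last holds). The fingers move at their own pace and stop on an object; the grip force is fixed at half the most. Time passes only in rows, so rows that do not move let the fingers close. It gives the time, the measured TCP pose, the force, the opening and the grip force at its end, in the units of the state.
- sensors.get_obs(): the state, without advancing time (a new reading comes with each control period).
- optics.snapshot(name): name is "scene" or "top" or "wrist"; returns the picture (384x512x3 uint8, red, green, blue); there is no depth.
- optics.camera_model(name): a dict with "vertical_fov" (degrees; the focal length in pixels is half the picture's height over the tangent of half this angle, whatever the lens; pixels are square), "cx", "cy" (the principal point, pixels), "k1" (the pictures are not rectified: a ray, as slopes to the right and down, at radius r is drawn at 1 + k1 r^2 times it, then the intrinsics apply), "R" (3x3) and "t" (3): a world point X has camera coordinates R X + t. Camera axes: x right, y down, z forward; pixel columns grow to the right and rows downward; lengths in m; the calibration is good to about 2 mm. A picture is of the moment at which its call begins: read the wrist's pose just before it. camera_model takes no time and is no camera call; for the wrist camera it gives the pose at the moment of the call.
- ticket.close_job(): hands the job in; it is judged then, once.
The state is a dict: "time": time; "joint_positions": joint angles; "qvel": joint speeds; "joint_torque": joint torques, N m; "tool_pos": TCP position; "ee_rot": TCP orientation; "wrist_force": force on the tool from outside, world axes, zero at the start; "wrist_torque": the same for the moment, N m; "width": finger opening in m; "finger_force": force on a finger pad.
Only numpy, scipy, OpenCV 4.12 (cv2) and the standard library are available. Lean on these libraries where they do the work, as an engineer would, in place of code of your own. Each camera call takes 0.05 s, during which the arm holds its last target. There are 200 camera calls.

### The job

Pack the bead case for carrying: draw its cover out by the open end and lay it aside, put every bead box that is out on the mat into a well, pressed fully down so that none stands above the deck, then slide the cover back in under the rails from the open end until it meets the stop. Finally set the lock knob on its socket behind the cover and turn it gently until its hidden key drops fully home; do not knock over or shove about the dishes, glass, jar or spool.

Things in the scene. Friction and masses are not known exactly. Their poses are not given: they have to be found in the camera images.
- case: White open bead case, fixed; 134 mm wide (x), 267 mm long (y from -102 to +165 mm). Origin under it, midway between the inner two wells; z up. Flat deck 44 mm high. Four alike wells sunk in the deck in a row along y (y = -69, -23, 23, 69 mm), each 84 mm (x) by 40 mm (y), 36 mm deep. Rails on both long sides from y = -102 to 94 mm; stop at y = -94; from y = 94 to 165 a bare apron
- well0 (a point): centre of the floor of the well nearest the stop (8 mm above the table, as all the wells' floors); axes as the case
- well1 (a point): centre of the floor of the second well; axes as the case
- well2 (a point): centre of the floor of the third well; axes as the case
- well3 (a point): centre of the floor of the well nearest the open end; axes as the case
- rail_entry (a point): middle of the rails' open end, at deck level (44 mm high, 94 mm along +y from the case's origin); axes as the case. Each rail has its side wall at |x| = 59 mm and a lip overhanging inwards to |x| = 50 mm; the slot under the lip is from 44 to 53 mm high, the lip's top at 58 mm. The cover enters here and slides towards -y
- cover_home (a point): point on the deck (44 mm high), midway between the rails, right over the case's origin: the cover's origin is here when the cover is against the stop; axes as the case
- socket (a point): centre of the lock socket at deck level (44 mm high), in the apron, 126 mm along +y from the case's origin. A black insert, fixed: four square blocks that leave a cross-shaped slot between them: four arms at 90 degrees, 14.5 mm wide, 16 mm deep, set at any angle. This point's axes are the case's and do NOT tell the slot's angle
- box0: White bead box with a closed clear top that shows its beads, 80 (x) by 36 (y) by 34 mm high, 90 g; origin at the centre of its underside, z up. All boxes are alike; two to four are present; any may go in any well, either way round, long side along the case's x. Fully down, its underside is on the well's floor and its top 2 mm below the deck
- box1: White bead box with a closed clear top that shows its beads, 80 (x) by 36 (y) by 34 mm high, 90 g; origin at the centre of its underside, z up. All boxes are alike; two to four are present; any may go in any well, either way round, long side along the case's x. Fully down, its underside is on the well's floor and its top 2 mm below the deck
- box2: White bead box with a closed clear top that shows its beads, 80 (x) by 36 (y) by 34 mm high, 90 g; origin at the centre of its underside, z up. All boxes are alike; two to four are present; any may go in any well, either way round, long side along the case's x. Fully down, its underside is on the well's floor and its top 2 mm below the deck
- box3: White bead box with a closed clear top that shows its beads, 80 (x) by 36 (y) by 34 mm high, 90 g; origin at the centre of its underside, z up. All boxes are alike; two to four are present; any may go in any well, either way round, long side along the case's x. Fully down, its underside is on the well's floor and its top 2 mm below the deck
- cover: Pale flat plate, 112 (x) by 188 (y) by 5 mm, about 160 g, with an upright grip bar on its middle: 70 mm along x, 16 mm thick along y, from 5 to 37 mm height. Origin at the centre of its underside, z up. At the start it lies in the rails over the wells, up to 50 mm short of the stop; fits either way round (3 mm to spare a side, 4 mm in height). The mat left of the case is free
- knob: Grey lock knob, about 120 g, 54 mm high, standing upright: round flange of 56 mm diameter (12 to 20 mm height) with an upright grip bar on it, 54 mm along x, 16 mm thick along y, from 20 to 54 mm height. Origin at the centre of its underside (the key's), z up. Seated, its flange stands 4 mm behind the cover and keeps it in
- knob_key (a point): centre of the knob's underside, the foot of the cross-shaped key hidden below the flange: four arms at 90 degrees, 44 mm across, 10 mm thick, 12 mm deep, at an unmarked angle to the bar. At a wrong angle the key rests on the socket at deck level; within about 5 degrees of the slot, once every quarter turn, it drops 12 mm, till the flange lies on the deck
- dish0: small white dish with beads, 68 mm across; bystander
- dish1: white dish with beads, 84 mm across; bystander
- dish2: white dish with beads, 84 mm across; bystander
- glass: empty drinking glass, 72 mm across, 95 mm high; bystander
- jar: clear jar with white cap, 52 mm across, 60 mm high; bystander
- spool: copper wire spool, 52 mm across, 32 mm high; bystander
There are look-alikes about, which are no part of the job. What is shaped like the cover but green is not meant.

How it is judged:
On the way, in this order (a step that is already met when the one before it is completed fails the run):
1. the cover is drawn clear of the rails (horizontal distance between cover and cover_home above 0.19 m), for 0.1 s.
2. every bead box present lies fully down in a well ((horizontal distance between box0 and well0 below 0.006 m or horizontal distance between box0 and well1 below 0.006 m or horizontal distance between box0 and well2 below 0.006 m or horizontal distance between box0 and well3 below 0.006 m) and z of each of box0, box1, box2, box3 in the frame of case below 0.0105 m and angle between each of box0, box1, box2, box3's own z axis and vertical below 0.06 rad and (horizontal distance between box1 and well0 below 0.006 m or horizontal distance between box1 and well1 below 0.006 m or horizontal distance between box1 and well2 below 0.006 m or horizontal distance between box1 and well3 below 0.006 m) and (horizontal distance between box2 and well0 below 0.006 m or horizontal distance between box2 and well1 below 0.006 m or horizontal distance between box2 and well2 below 0.006 m or horizontal distance between box2 and well3 below 0.006 m) and (horizontal distance between box3 and well0 below 0.006 m or horizontal distance between box3 and well1 below 0.006 m or horizontal distance between box3 and well2 below 0.006 m or horizontal distance between box3 and well3 below 0.006 m)), for 0.2 s.
3. the cover is under the rails and at the stop (all of step 2 and y of cover in the frame of cover_home between -0.004 and 0.004 m and x of cover in the frame of cover_home between -0.006 and 0.006 m and z of cover in the frame of cover_home between -0.003 and 0.005 m and angle between cover's own z axis and vertical below 0.05 rad), for 0.2 s.
4. the knob's key has dropped home in the socket (horizontal distance between knob and socket below 0.005 m and z of knob in the frame of socket below -0.009 m and angle between knob's own z axis and vertical below 0.08 rad), for 0.2 s.
At the end, for the whole second after the job is handed in: Every box present is level, within 6 mm of a well's centre and 2.5 mm of its floor; the cover is under the rails within 4 mm of the stop position; the knob is upright, within 5 mm of the socket's centre, its underside 9 mm or more below the deck; all at rest (all of step 3 and all of step 4 and linear speed of each of knob, cover below 0.02 m/s); the robot touches nothing.
It fails at once if a dish, the glass, the jar or the spool is tipped over or shoved more than 80 mm (angle between any of dish0, dish1, dish2, glass, jar, spool's own z axis and vertical above 0.7 rad or distance of any of dish0, dish1, dish2, glass, jar, spool from where it was at the start of the episode above 0.08 m).
Of box0, box1, box2, box3 only 2 to 4 are there at a start; the rules pass over those that are not, and their reading is None.
At some moment in a run one of box0, box1, box2, box3, cover, knob may be knocked a few centimetres aside while the robot is not near it.
It also fails if it takes over 210 s, if anything falls off the work surface, if the arm or the gripper's body presses on something with over 40 N, if the wrist force passes 120 N, or if a joint passes its speed limit or range.

## Working session

There is one attempt and no reset: what is moved stays moved. The work goes in short steps, Python scripts to look and compute and a tool call to move; the robot and the scene stay as the last step left them, time stands still between calls to the robot, and variables do not carry over. Pictures are saved under pics/ and viewed, at most 14 in all, crops included, and the job is handed in when it is done.

Besides the shell and the picture viewer there is one more tool, called after "Emit:" as name(argument=value, ...), one argument or row to a line, values as JSON. send_rows: Moves the arm, as the interface text tells. Its arguments: {"type":"object","properties":{"rows":{"type":"array"},"grip":{"type":"number"}},"required":["rows"]}

```bash
mkdir -p pics; ls
cat > h.py <<'E'
import numpy as np, cv2
from bench import sensors, optics, ticket
def cam(n):
    m=optics.camera_model(n); f=192/np.tan(np.radians(m['vertical_fov'])/2)
    return f,m['cx'],m['cy'],m['k1'],np.array(m['R']),np.array(m['t'])
def snap(n,name=None):
    c=cam(n); im=optics.snapshot(n)
    if name: cv2.imwrite('pics/'+name,im[:,:,::-1])
    return im,c
def ray(c,u,v):
    f,cx,cy,k1,R,t=c; d=np.array([(u-cx)/f,(v-cy)/f]); s=d.copy()
    for _ in range(30): s=d/(1+k1*(s@s))
    return -R.T@t, R.T@np.r_[s,1]
def onz(c,u,v,z):
    o,d=ray(c,u,v); return (o+d*(z-o[2])/d[2])
def proj(c,X):
    f,cx,cy,k1,R,t=c; p=R@np.array(X)+t; s=p[:2]/p[2]; s=s*(1+k1*(s@s)); return s*f+[cx,cy]
E
python3 - <<'E'
from h import *
for n in ['scene','top','wrist']:
    im,c=snap(n,n+'0.png'); print(n,c)
    cv2.imwrite('pics/%s0b.png'%n,cv2.resize(im[:,:,::-1],(800,600),interpolation=cv2.INTER_CUBIC))
print(sensors.get_obs())
E
```

```text
pics
scene (np.float64(386.6429322412918), 256.81942088176925, 185.02125387657156, -0.0010865247434536573, array([[-0.74334678,  0.6688985 ,  0.00321789],
       [ 0.38843956,  0.43557925, -0.81202551],
       [-0.54456429, -0.60236659, -0.58361308]]), array([ 0.38248169, -0.09028926,  1.33038406]))
top (np.float64(415.66282663997936), 247.70502066848502, 192.41827078902233, 0.04794554444169936, array([[ 0.02934349, -0.99956725, -0.00206476],
       [-0.98527016, -0.02857551, -0.16860058],
       [ 0.16846861,  0.00698168, -0.98568229]]), array([-0.09174933,  0.48446511,  1.19835133]))
wrist (np.float64(275.17780405167576), 253.21233048135116, 190.6661808603667, 0.009008996469700844, array([[ 0.43918049,  0.89839567, -0.00239234],
       [ 0.8658947 , -0.42257959,  0.2676805 ],
       [ 0.23947204, -0.11963157, -0.96350476]]), array([-0.54908556, -0.02943606,  0.39103931]))
{'time': 0.15, 'joint_positions': array([ 1.01187928e+00,  8.77643176e-02,  1.37188470e+00, -2.48232185e-05,
        1.68360460e+00, -1.03087093e-01]), 'qvel': array([-0.00040199, -0.00370821, -0.00357662, -0.00116363,  0.00304433,
       -0.00130865]), 'joint_torque': array([ 1.98556503e-03, -3.40648127e+01, -3.02789712e+01,  7.19374884e-02,
        3.06146324e-02, -1.36747994e-04]), 'tool_pos': array([0.24191746, 0.49351771, 0.22959582]), 'ee_rot': array([-3.13993797e+00, -1.46381712e-04,  2.68575981e+00]), 'wrist_force': array([-0.15162806, -0.49066264, -0.50413111]), 'wrist_torque': array([-0.02684821, -0.00786958, -0.04512965]), 'finger_force': 0.0, 'width': 0.09411014738523989}
```

View pics/top0b.png

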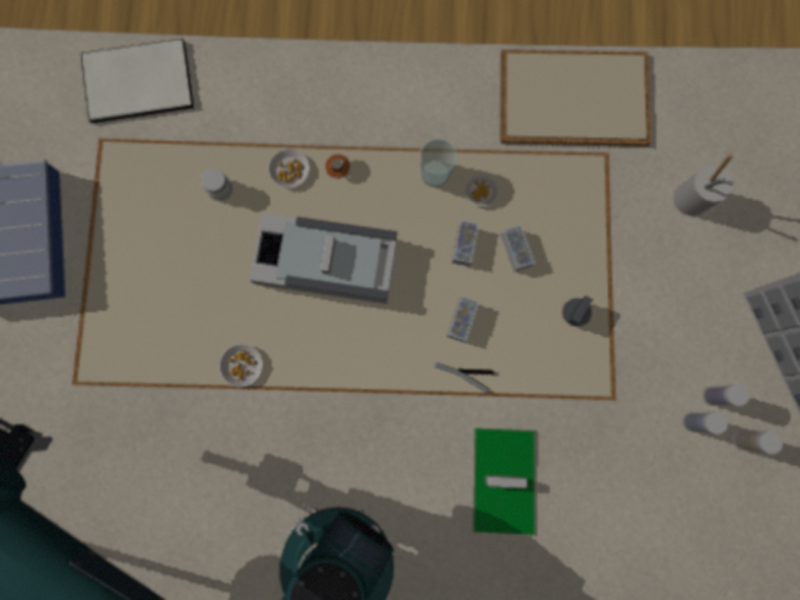

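View pics/scene0b.png

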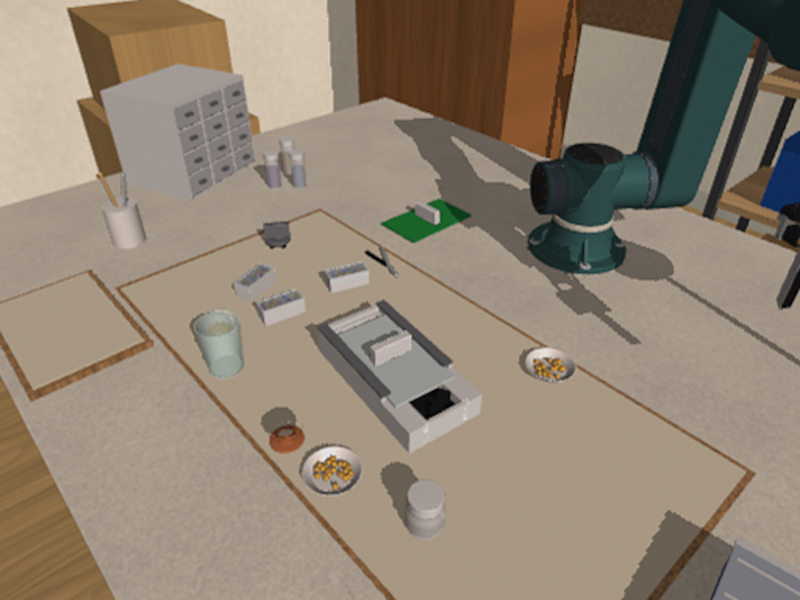

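The top view (800x600 scale) shows the case around (325,258) with its open end, the black socket at (270,248), pointing left (+y). There are three boxes, at (466,243), (518,249) and (463,320), and the knob is at (577,311). Two plates could be the cover: the pale one in the rails at (335,257) and the green one at (505,482). The pale one fits the description and the green one is the look-alike.

Run:
```python
from h import *
im,c=snap('top')
i=im.astype(int); m=((i[:,:,2]-i[:,:,0])>-8).astype(np.uint8)
m[:92]=0;m[252:]=0;m[:,:58]=0;m[:,388:]=0
cs,_=cv2.findContours(m,cv2.RETR_EXTERNAL,cv2.CHAIN_APPROX_NONE)
for k in cs:
    if cv2.contourArea(k)<30: continue
    r=cv2.minAreaRect(k); b=cv2.boxPoints(r)
    z=.034
    W=[onz(c,*p,z)[:2] for p in b]
    ctr=np.mean(W,0); e1=W[1]-W[0]; e2=W[2]-W[1]; L=e1 if np.hypot(*e1)>np.hypot(*e2) else e2
    print(np.round(r[0],1),'px',np.round(np.array(r[0])/.64),cv2.contourArea(k),'ctr',ctr.round(3),'size',np.hypot(*e1).round(3),np.hypot(*e2).round(3),'long ang',np.degrees(np.arctan2(L[1],L[0])).round(1))
big=cv2.resize(im[:,:,::-1][120:235,140:400],None,fx=3,fy=3,interpolation=cv2.INTER_CUBIC)
cv2.imwrite('pics/topcrop.png',cv2.convertScaleAbs(big,alpha=1.3))
```

```text
[297.8 236.4] px [465. 369.] 82.0 ctr [ 0.361 -0.228] size 0.037 0.107 long ang -115.1
[146.5 232.5] px [229. 363.] 60.0 ctr [0.36  0.217] size 0.065 0.03 long ang -4.3
[369. 199.] px [577. 311.] 239.5 ctr [ 0.479 -0.439] size 0.053 0.054 long ang 178.6
[296.2 203.9] px [463. 319.] 245.0 ctr [ 0.458 -0.223] size 0.081 0.037 long ang -17.5
[297.1 158. ] px [464. 247.] 186.5 ctr [ 0.599 -0.224] size 0.067 0.037 long ang -9.3
[331.1 158.4] px [517. 248.] 328.5 ctr [ 0.6   -0.327] size 0.042 0.083 long ang -161.1
[300.  144.5] px [469. 226.] 41.0 ctr [ 0.641 -0.233] size 0.02 0.037 long ang -116.1
[206.7 164.4] px [323. 257.] 3912.5 ctr [0.571 0.049] size 0.144 0.273 long ang -97.2
[308.5 120.5] px [482. 188.] 72.0 ctr [ 0.718 -0.258] size 0.053 0.059 long ang -122.1
[138.3 117.3] px [216. 183.] 224.5 ctr [0.713 0.266] size 0.044 0.066 long ang -133.5
[280.5 108. ] px [438. 169.] 300.5 ctr [ 0.756 -0.171] size 0.065 0.065 long ang -88.5
[177.4 105.9] px [277. 165.] 47.5 ctr [0.754 0.148] size 0.066 0.028 long ang -11.7
```

View pics/topcrop.png

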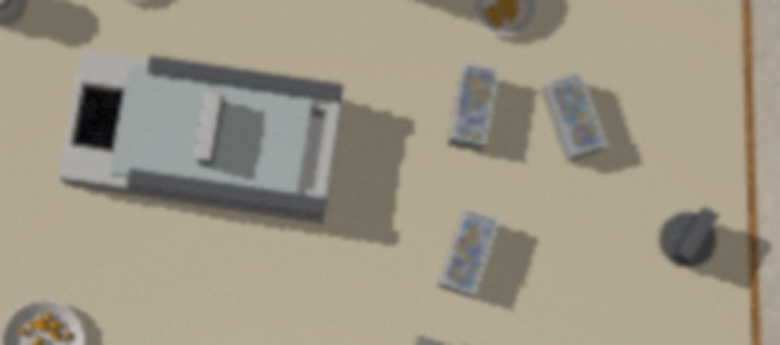

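The crop confirms it: the pale plate with its white bar, at crop (210,125), is in the rails. I'll move over the case for a close look.

Emit:
send_rows(
  rows=[
    [24, -31, 0, 0, 0, 0.024],
    [24, -31, 0, 0, 0, 0.024],
    [24, -31, 0, 0, 0, 0.024],
    [24, -31, 0, 0, 0, 0.024],
    [24, -31, 0, 0, 0, 0.024],
    [24, -31, 0, 0, 0, 0.024],
    [24, -31, 0, 0, 0, 0.024],
  ],
)

```text
time: 0.78
tool_pos: [0.4108, 0.2752, 0.2304]
ee_rot: [3.141, 0.0, 2.855]
wrist_force: [0.8, 0.7, 1.1]
width: 0.0939
finger_force: 0.0
```

Emit:
send_rows(
  rows=[
    [24, -31, 0, 0, 0, 0.023],
    [24, -31, 0, 0, 0, 0.023],
    [24, -31, 0, 0, 0, 0.023],
    [24, -31, 0, 0, 0, 0.023],
    [24, -31, 0, 0, 0, 0.023],
    [24, -31, 0, 0, 0, 0.023],
    [0, 0, 0, 0, 0, 0.023],
    [0, 0, 0, 0, 0, 0],
  ],
)

```text
time: 1.45
tool_pos: [0.5547, 0.0891, 0.2295]
ee_rot: [-3.142, -0.002, 3.012]
wrist_force: [-0.5, 1.0, 0.5]
width: 0.0939
finger_force: 0.0
```

Run:
```python
from h import *
o=sensors.get_obs();print(o['tool_pos'],o['ee_rot'],o['time'])
im,c=snap('wrist')
np.save('w1.npy',im)
cv2.imwrite('pics/w1.png',cv2.convertScaleAbs(cv2.resize(im[:,:,::-1],(800,600),interpolation=cv2.INTER_CUBIC),alpha=1.3))
```

```text
[0.55468863 0.08909634 0.22950364] [-3.14154090e+00 -1.91455162e-03  3.01150465e+00] 1.45
```

View pics/w1.png

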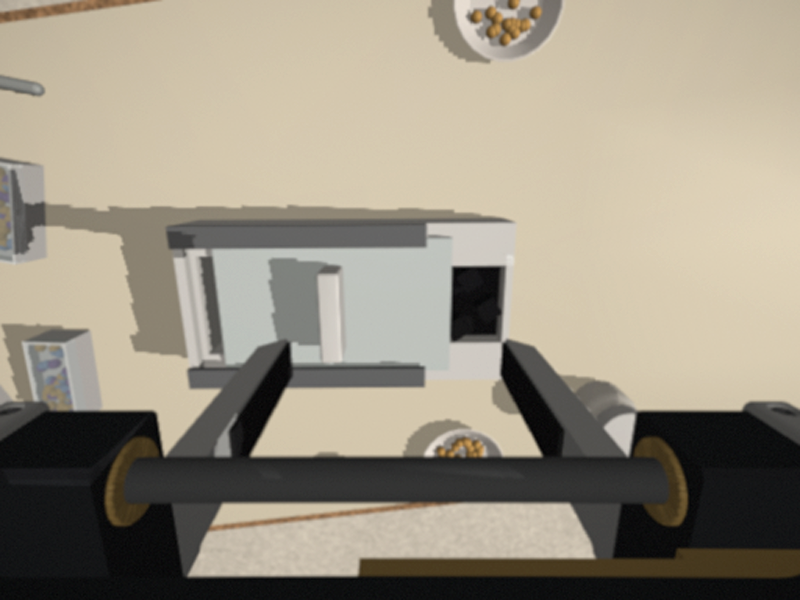

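The wrist view (800 scale) shows the case from x 170 to 515, with the open end on the right. The cover bar is at (331,315), the socket at (477,305) and the rail ends at columns 425/424. I'll fit the rail edges.

Run:
```python
from h import *
im=np.load('w1.npy'); c=cam('wrist')
g=cv2.GaussianBlur(cv2.cvtColor(im,cv2.COLOR_RGB2GRAY),(3,3),0).astype(float)
def vedge(cols,r0,r1,sgn):
    out=[]
    for u in cols:
        d=np.diff(g[r0:r1,u])*sgn; k=int(d.argmax()); 
        if d[k]>15:
            a=d[max(k-1,0):k+2]; out.append((u,r0+max(k-1,0)+ (a*np.arange(len(a))).sum()/a.sum()+.5))
    return out
def hedge(rows,c0,c1,sgn):
    out=[]
    for v in rows:
        d=np.diff(g[v,c0:c1])*sgn; k=int(d.argmax())
        if d[k]>15:
            a=d[max(k-1,0):k+2]; out.append((c0+max(k-1,0)+(a*np.arange(len(a))).sum()/a.sum()+.5,v))
    return out
A=vedge(range(150,268),150,166,1); B=vedge(list(range(125,150))+list(range(195,266)),228,242,-1)
E1=hedge(range(146,156),264,282,1); E2=hedge(range(238,245),264,282,1)
fit=lambda P,z: np.array([onz(c,u,v,z)[:2] for u,v in P])
A=fit(A,.058);B=fit(B,.053);E1=fit(E1,.058);E2=fit(E2,.058)
def line(P):
    vx,vy,x,y=cv2.fitLine(P.astype(np.float32),cv2.DIST_HUBER,0,.001,.001).ravel(); s=np.sign(vy); return np.array([x,y]),np.array([vx,vy])*s
(a,da),(b,db)=line(A),line(B)
d=(da+db);d/=np.hypot(*d); n=np.array([d[1],-d[0]])
print('dir deg',[np.degrees(np.arctan2(q[1],q[0])) for q in(da,db)],'gap',(b-a)@n)
mid=(a@n+b@n)/2; e=(np.median(E1@d)+np.median(E2@d))/2
print('ends',np.median(E1@d),np.median(E2@d), len(E1),len(E2))
en=mid*n+e*d; o=en-.094*d
print('entry',en,'origin',o,'yaw',np.degrees(np.arctan2(d[1],d[0]))-90,'socket',o+.126*d)
# bar
h=.64
P=[onz(c,u*h,v*h,.081)[:2] for u,v in[(319.5,315),(342.5,315)]]; m=(P[0]+P[1])/2
print('bar y in case',(m-o)@d,'w',np.hypot(*(P[1]-P[0])), 'x ends',[(onz(c,331*h,v*h,.081)[:2]-o)@n for v in(273,361)])
print('bar centre',o+((m-o)@d)*d)
```

```text
dir deg [np.float32(82.850075), np.float32(83.005974)] gap 0.09791781
ends 0.18054859131333909 0.18093493277466804 9 7
entry [0.57888681 0.11031073] origin [0.56731391 0.01702585] yaw -7.0719833 socket [0.58282653 0.14206728]
bar y in case 0.023090986859776837 w 0.016983215779953223 x ends [np.float64(-0.034055061433265414), np.float64(0.03434227922973778)]
bar centre [0.57015678 0.03994117]
```

Emit:
send_rows(
  rows=[
    [7.7, -24.5, -10, 0, 0, 0.003],
    [7.7, -24.5, -10, 0, 0, 0.003],
    [0, 0, -40, 0, 0, 0],
    [0, 0, -40, 0, 0, 0],
    [0, 0, -35, 0, 0, 0],
    [0, 0, -14, 0, 0, 0],
    [0, 0, 0, 0, 0, 0],
  ],
)

```text
time: 2.08
tool_pos: [0.5661, 0.0436, 0.0772]
ee_rot: [-3.141, -0.008, 3.023]
wrist_force: [0.4, 0.3, 0.3]
width: 0.094
finger_force: 0.0
```

Emit:
send_rows(
  grip=0,
  rows=[
    [0, 0, 0, 0, 0, 0],
    [0, 0, 0, 0, 0, 0],
    [0, 0, 0, 0, 0, 0],
    [0, 0, 0, 0, 0, 0],
    [0, 0, 0, 0, 0, 0],
    [0, 0, 0, 0, 0, 0],
  ],
)

```text
time: 2.58
tool_pos: [0.5699, 0.0419, 0.0824]
ee_rot: [3.141, 0.002, 3.021]
wrist_force: [0.7, -0.1, 0.2]
width: 0.0571
finger_force: 0.0
```

Emit:
send_rows(
  rows=[
    [0, 0, 0, 0, 0, 0],
    [0, 0, 0, 0, 0, 0],
    [0, 0, 0, 0, 0, 0],
    [0, 0, 0, 0, 0, 0],
    [0, 0, 0, 0, 0, 0],
    [0, 0, 0, 0, 0, 0],
    [0, 0, 0, 0, 0, 0],
    [0, 0, 0, 0, 0, 0],
  ],
)

```text
time: 3.25
tool_pos: [0.5695, 0.0417, 0.0814]
ee_rot: [-3.141, -0.0, 3.021]
wrist_force: [-0.4, -1.3, -0.0]
width: 0.0157
finger_force: 30.0
```

Emit:
send_rows(
  rows=[
    [0, 0, 1.5, 0, 0, 0],
    [2.5, 19.8, 0, 0, 0, 0],
    [2.5, 19.8, 0, 0, 0, 0],
    [2.5, 19.8, 0, 0, 0, 0],
    [2.5, 19.8, 0, 0, 0, 0],
    [2.5, 19.8, 0, 0, 0, 0],
    [2.5, 19.8, 0, 0, 0, 0],
    [2.5, 19.8, 0, 0, 0, 0],
  ],
)

```text
time: 3.92
tool_pos: [0.5867, 0.1816, 0.0825]
ee_rot: [3.141, -0.001, 3.021]
wrist_force: [0.6, -0.3, -1.1]
width: 0.0155
finger_force: 30.0
```

Emit:
send_rows(
  rows=[
    [2.5, 19.8, 0, 0, 0, 0],
    [2.5, 19.8, 0, 0, 0, 0],
    [1.2, 9.9, 5, 0, 0, 0],
    [0, 0, 15, 0, 0, 0],
    [0, 0, 0, 0, 0, 0],
  ],
)

```text
time: 4.33
tool_pos: [0.5945, 0.231, 0.1057]
ee_rot: [3.14, 0.004, 3.022]
wrist_force: [1.8, -0.1, -1.7]
width: 0.0157
finger_force: 30.0
```

Emit:
send_rows(
  rows=[
    [-14, 28, 0, 0, 0, 0],
    [-14, 28, 0, 0, 0, 0],
    [-14, 28, 0, 0, 0, 0],
    [-14, 28, 0, 0, 0, 0],
    [0, 0, -25, 0, 0, 0],
    [0, 0, -25, 0, 0, 0],
    [0, 0, -10, 0, 0, 0],
    [0, 0, -3, 0, 0, 0],
  ],
)

```text
time: 5.0
tool_pos: [0.5358, 0.3409, 0.0375]
ee_rot: [-3.139, -0.004, 3.02]
wrist_force: [-0.3, -0.7, -0.6]
width: 0.0157
finger_force: 30.0
```

Emit:
send_rows(
  rows=[
    [0, 0, -1, 0, 0, 0],
    [0, 0, 0, 0, 0, 0],
  ],
)

```text
time: 5.17
tool_pos: [0.538, 0.3415, 0.0398]
ee_rot: [3.141, 0.001, 3.02]
wrist_force: [-0.1, 0.4, -2.0]
width: 0.0158
finger_force: 30.0
```

Emit:
send_rows(
  grip=60,
  rows=[
    [0, 0, 0, 0, 0, 0],
    [0, 0, 0, 0, 0, 0],
    [0, 0, 0, 0, 0, 0],
    [0, 0, 0, 0, 0, 0],
    [0, 0, 0, 0, 0, 0],
    [0, 0, 0, 0, 0, 0],
  ],
)

```text
time: 5.67
tool_pos: [0.5374, 0.342, 0.0394]
ee_rot: [3.141, 0.001, 3.021]
wrist_force: [-0.3, 0.2, -0.2]
width: 0.0521
finger_force: 0.0
```

Emit:
send_rows(
  grip=94,
  rows=[
    [0, 0, 40, 0, 0, 0],
    [0, 0, 40, 0, 0, 0],
    [0, -10, 38, 0, 0, 0],
    [0, -20, 36, 0, 0, 0],
    [0, -20, 36, 0, 0, 0],
    [0, -40, 0, 0, 0, 0],
    [0, -40, 0, 0, 0, 0],
    [0, -40, 0, 0, 0, 0],
  ],
)

```text
time: 6.33
tool_pos: [0.5373, 0.1709, 0.2305]
ee_rot: [3.141, 0.003, 3.022]
wrist_force: [0.0, -1.0, -0.8]
width: 0.094
finger_force: 0.0
```

Emit:
send_rows(
  rows=[
    [0, -40, 0, 0, 0, 0],
    [0, -40, 0, 0, 0, 0],
    [0, -40, 0, 0, 0, 0],
    [0, -40, 0, 0, 0, 0],
    [0, -40, 0, 0, 0, 0],
    [0, -40, 0, 0, 0, 0],
    [0, -40, 0, 0, 0, 0],
    [0, -40, 0, 0, 0, 0],
  ],
)

```text
time: 7.0
tool_pos: [0.5368, -0.1499, 0.2293]
ee_rot: [3.142, 0.001, 3.021]
wrist_force: [1.1, 0.2, -0.3]
width: 0.094
finger_force: 0.0
```

Emit:
send_rows(
  rows=[
    [0, -40, 0, 0, 0, 0],
    [0, -35, 0, 0, 0, 0],
    [0, -30, 0, 0, 0, 0],
    [0, 0, 0, 0, 0, 0],
    [0, 0, 0, 0, 0, 0],
  ],
)

```text
time: 7.42
tool_pos: [0.5368, -0.2543, 0.2284]
ee_rot: [3.141, -0.001, 3.018]
wrist_force: [0.5, 0.5, 0.3]
width: 0.0938
finger_force: 0.0
```

Run:
```python
from h import *
o=sensors.get_obs();print(o['tool_pos'],o['ee_rot'],o['time'])
im,c=snap('wrist')
np.save('w2.npy',im)
cv2.imwrite('pics/w2.png',cv2.convertScaleAbs(cv2.resize(im[:,:,::-1],(800,600),interpolation=cv2.INTER_CUBIC),alpha=1.3))
```

```text
[ 0.53680165 -0.25431562  0.22842943] [ 3.14062831e+00 -8.62792275e-04  3.01789980e+00] 7.4167
```

View pics/w2.png

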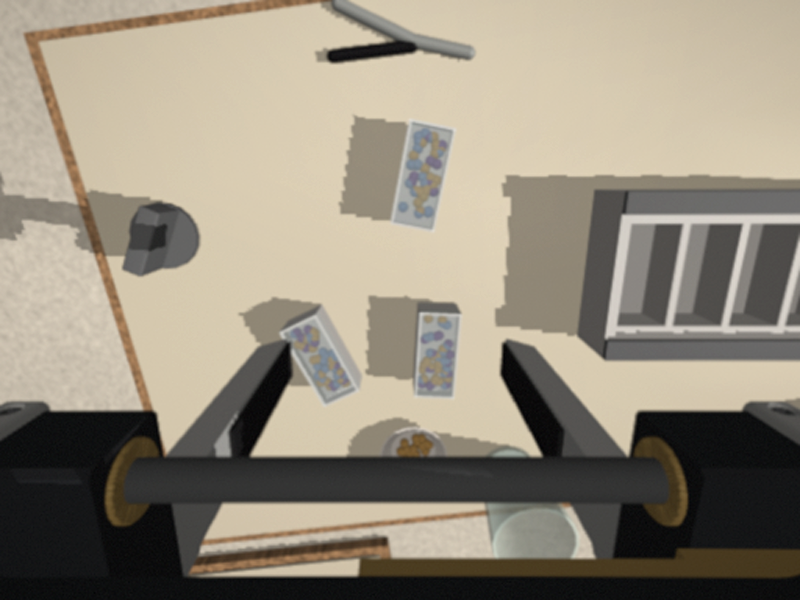

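The three boxes' top faces are centred near (422,176), (437,354) and (320,360), the knob is at (160,238), and the wells I can see are empty. Next I'll work out the box poses from their top corners.

```bash
cat > q.py <<'E'
from h import *
def quad(c,pts,z,h=.64):
    W=np.array([onz(c,u*h,v*h,z)[:2] for u,v in pts]); L=(W[2]+W[3]-W[0]-W[1])/2; S=(W[1]+W[2]-W[0]-W[3])/2
    a=np.degrees(np.arctan2(L[1],L[0]))
    print('ctr',W.mean(0).round(4),'L',np.hypot(*L).round(4),'S',np.hypot(*S).round(4),'angL',((a+90)%180-90).round(2),'angS+90',(np.degrees(np.arctan2(S[1],S[0]))).round(2))
E
python3 - <<'E'
from q import *
c=cam('wrist')
for p in [[(411,122),(453,130),(433,230),(391,222)],[(419,312),(461,312),(454,397),(414,396)],[(281,333),(318,317),(360,387),(325,404)]]: quad(c,p,.034)
im=np.load('w2.npy')
cv2.imwrite('pics/w2c.png',cv2.convertScaleAbs(cv2.resize(im[65:265,70:300,::-1],None,fx=3,fy=3,interpolation=cv2.INTER_CUBIC),alpha=1.3))
E
```

```text
ctr [ 0.4624 -0.2236] L 0.0763 S 0.0334 angL -17.75 angS+90 72.71
ctr [ 0.6128 -0.226 ] L 0.0795 S 0.0358 angL -9.22 angS+90 82.29
ctr [ 0.606 -0.327] L 0.0753 S 0.0358 angL 20.45 angS+90 108.99
```

View pics/w2c.png

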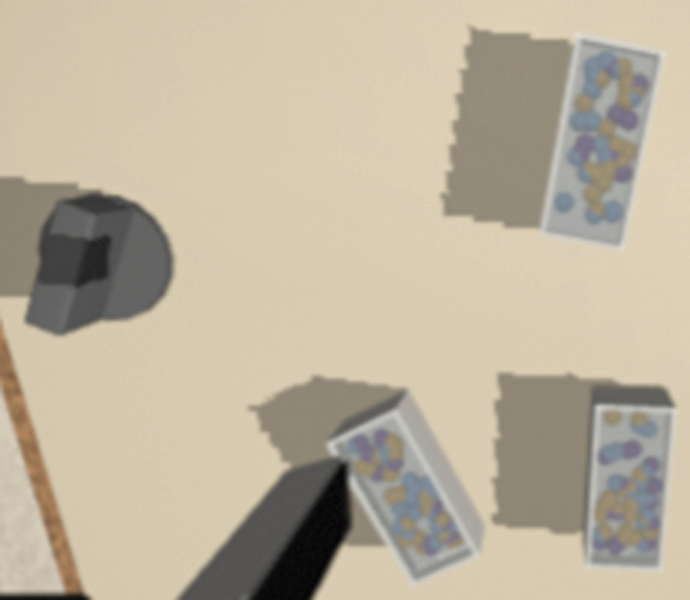

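Run:
```python
from q import *
c=cam('wrist')
for p in [[(577,37),(661,53),(622,247),(542,230)],[(594,404),(675,405),(661,569),(586,567)],[(328,442),(402,402),(483,551),(416,583)]]:
    quad(c,[(70+u/3,65+v/3) for u,v in p],.034,1)
print(onz(c,70+113/3,65+258/3,.02))
```

```text
ctr [ 0.462  -0.2234] L 0.0767 S 0.034 angL -17.24 angS+90 72.12
ctr [ 0.6134 -0.2261] L 0.0802 S 0.0355 angL -9.03 angS+90 81.88
ctr [ 0.6051 -0.3264] L 0.0797 S 0.0374 angL 19.37 angS+90 111.27
[ 0.48399258 -0.43894167  0.02      ]
```

Emit:
send_rows(
  rows=[
    [-25, 10, -10, 0, 0, -0.061],
    [-25, 10, -10, 0, 0, -0.061],
    [-25, 11, -10, 0, 0, -0.061],
    [0, 0, -40, 0, 0, 0],
    [0, 0, -40, 0, 0, 0],
    [0, 0, -38, 0, 0, 0],
    [0, 0, -24, 0, 0, 0],
    [0, 0, -10, 0, 0, 0],
  ],
)

```text
time: 8.13
tool_pos: [0.4597, -0.2185, 0.0428]
ee_rot: [3.139, -0.007, 2.84]
wrist_force: [-0.7, -0.4, 0.0]
width: 0.0941
finger_force: 0.0
```

Emit:
send_rows(
  grip=20,
  rows=[
    [0, 0, 0, 0, 0, 0],
    [0, 0, 0, 0, 0, 0],
    [0, 0, 0, 0, 0, 0],
    [0, 0, 0, 0, 0, 0],
    [0, 0, 0, 0, 0, 0],
    [0, 0, 0, 0, 0, 0],
    [0, 0, 0, 0, 0, 0],
    [0, 0, 0, 0, 0, 0],
  ],
)

```text
time: 8.8
tool_pos: [0.4624, -0.2222, 0.0474]
ee_rot: [-3.141, 0.001, 2.838]
wrist_force: [-0.1, 0.6, -0.3]
width: 0.0444
finger_force: 0.0
```

Emit:
send_rows(
  rows=[
    [0, 0, 0, 0, 0, 0],
    [0, 0, 0, 0, 0, 0],
    [0, 0, 0, 0, 0, 0],
    [0, 0, 0, 0, 0, 0],
  ],
)

```text
time: 9.13
tool_pos: [0.4622, -0.2223, 0.0472]
ee_rot: [-3.141, 0.0, 2.838]
wrist_force: [0.5, -0.9, 1.0]
width: 0.0357
finger_force: 30.0
```

Emit:
send_rows(
  rows=[
    [0, 0, 31, 0, 0, 0],
    [0, 0, 31, 0, 0, 0],
    [0, 0, 31, 0, 0, 0],
    [19.2, 34, 0, 0, 0, 0.036],
    [19.2, 34, 0, 0, 0, 0.036],
    [19.2, 34, 0, 0, 0, 0.036],
    [19.2, 34, 0, 0, 0, 0.036],
    [19.2, 34, 0, 0, 0, 0.036],
  ],
)

```text
time: 9.8
tool_pos: [0.5585, -0.0502, 0.1396]
ee_rot: [3.141, -0.001, 3.019]
wrist_force: [0.5, -0.7, -1.6]
width: 0.036
finger_force: 30.0
```

Emit:
send_rows(
  rows=[
    [0, 0, 0, 0, 0, 0],
    [0, 0, 0, 0, 0, 0],
    [0, 0, 0, 0, 0, 0],
  ],
)

```text
time: 10.05
tool_pos: [0.5577, -0.052, 0.1393]
ee_rot: [-3.141, -0.002, 3.018]
wrist_force: [-0.1, 0.1, -0.6]
width: 0.0356
finger_force: 30.0
```

Run:
```python
from h import *
o=sensors.get_obs();print(o['tool_pos'],o['ee_rot'],o['time'])
im,c=snap('wrist')
np.save('w3.npy',im)
cv2.imwrite('pics/w3.png',cv2.convertScaleAbs(cv2.resize(im[:,:,::-1],(800,600),interpolation=cv2.INTER_CUBIC),alpha=1.3))
```

```text
[ 0.55771693 -0.05201681  0.13930075] [-3.14128403e+00 -1.59525256e-03  3.01824768e+00] 10.05
```

View pics/w3.png

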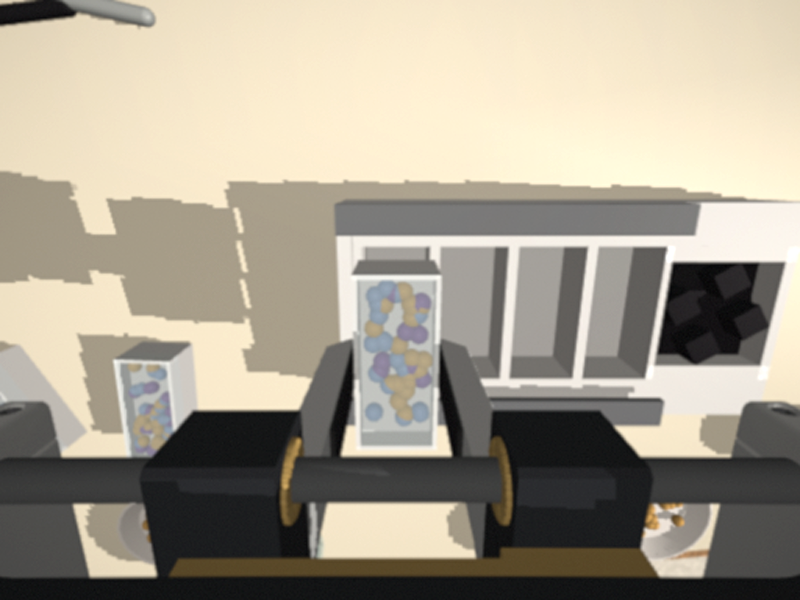

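The box is held between rows 277 and 449, columns 357 to 437. The wells are visible, and so is the cross slot of the socket at (718,312).

Run:
```python
from q import *
c=cam('wrist')
quad(c,[(357,277),(440,276),(436,449),(357,448)],.1263)
o=np.array([.5673,.0170]);a=np.radians(-7.07);d=np.array([-np.sin(a),np.cos(a)]);n=np.array([d[1],-d[0]])
for u,v in[(440,247),(509,247),(518,247),(587,247),(596,247),(668,247),(580,377),(645,377),(509,377)]:
    p=onz(c,u*.64,v*.64,.044)[:2]-o; print((u,v),(p@n).round(4),(p@d).round(4))
```

```text
ctr [ 0.5575 -0.0522] L 0.0785 S 0.0341 angL -7.62 angS+90 82.85
(440, 247) -0.0396 -0.0448
(509, 247) -0.0396 -0.0047
(518, 247) -0.0396 0.0006
(587, 247) -0.0396 0.0406
(596, 247) -0.0396 0.0458
(668, 247) -0.0395 0.0874
(580, 377) 0.0431 0.0459
(645, 377) 0.043 0.0868
(509, 377) 0.0431 0.0011
```

Emit:
send_rows(
  rows=[
    [2.5, -1.9, -17, 0, 0, 0],
    [0, 0, -17, 0, 0, 0],
    [0, 0, 0, 0, 0, 0],
    [0, 0, 0, 0, 0, 0],
  ],
)

```text
time: 10.43
tool_pos: [0.5593, -0.0551, 0.1049]
ee_rot: [3.141, -0.003, 3.015]
wrist_force: [0.2, 0.5, -0.6]
width: 0.0355
finger_force: 30.0
```

Run:
```python
from h import *
o=sensors.get_obs();print(o['tool_pos'],o['ee_rot'],o['time'])
im,c=snap('wrist')
np.save('w4.npy',im)
cv2.imwrite('pics/w4.png',cv2.convertScaleAbs(cv2.resize(im[:,:,::-1],(800,600),interpolation=cv2.INTER_CUBIC),alpha=1.3))
```

```text
[ 0.55929215 -0.05511295  0.10493968] [ 3.14141090e+00 -3.13718542e-03  3.01542499e+00] 10.4333
```

View pics/w4.png

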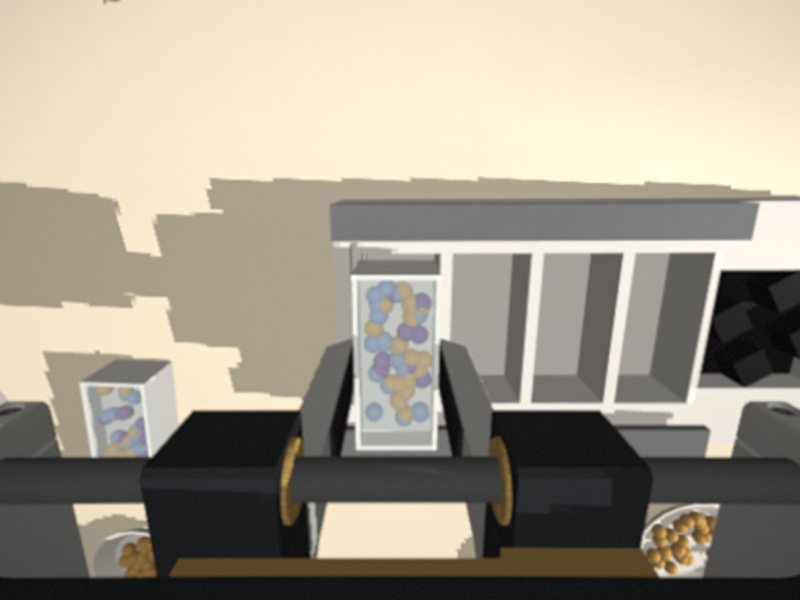

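The box is now just above well0. The well edges at columns 452 to 717 and rows 253 and 402 are sharp enough to fit.

```bash
cat > wells.py <<'E'
from h import *
def peak(d,sgn):
    d=d*sgn;k=int(d.argmax());lo=max(k-1,0);a=np.clip(d[lo:k+2],0,None);return lo+(a*np.arange(len(a))).sum()/a.sum()+.5,d[k]
o=np.array([.5673,.0170]);a=np.radians(-7.07);d=np.array([-np.sin(a),np.cos(a)]);n=np.array([d[1],-d[0]])
def run(im,c):
    g=cv2.cvtColor(im,cv2.COLOR_RGB2GRAY).astype(float)
    res=[]
    for name,y in[('w1a',-43),('w1b',-3),('w2a',3),('w2b',43),('w3a',49),('w3b',89)]:
        E=[]
        for x in np.linspace(-30,20,25):
            u,v=proj(c,np.r_[o+x/1e3*n+y/1e3*d,.044]); u0=int(round(u))
            s=-1 if name[-1]=='a' else 1   # a: bright->dark going right
            lo=u0-5
            if u0+6>510: continue
            p,q=peak(np.diff(g[int(round(v)),lo:u0+6]),s)
            if q>12: E.append((onz(c,lo+p,round(v),.044)[:2]-o)@d*1e3-y)
        if E: res.append(np.median(E)); print(name,len(E),np.median(E).round(2))
    X=[]
    for x,s in((-42,-1),(42,1)):
        E=[]
        for y in list(np.linspace(-38,-10,10))+list(np.linspace(8,38,10)):
            u,v=proj(c,np.r_[o+x/1e3*n+y/1e3*d,.044]); v0=int(round(v)); lo=v0-5
            p,q=peak(np.diff(g[lo:v0+6,int(round(u))]),s)
            if q>12: E.append((onz(c,round(u),lo+p,.044)[:2]-o)@n*1e3-x)
        if E: X.append(np.median(E)); print('x',x,len(E),np.median(E).round(2))
    print('dy',np.mean(res),'dx',np.mean(X))
E
python3 - <<'E'
from wells import *
from q import quad
run(np.load('w4.npy'),cam('wrist'))
quad(cam('wrist'),[(353,279),(440,278),(437,449),(355,448)],.0919)
E
```

```text
w1a 19 -0.92
w1b 25 -0.99
w2a 25 -0.71
w2b 25 -0.79
w3a 25 -0.55
w3b 25 -0.65
x -42 20 3.2
x 42 14 3.44
dy -0.7683420065261828 dx 3.319319812139989
ctr [ 0.5611 -0.0551] L 0.0783 S 0.0359 angL -7.27 angS+90 82.79wells.py:3: RuntimeWarning: invalid value encountered in scalar divide
  d=d*sgn;k=int(d.argmax());lo=max(k-1,0);a=np.clip(d[lo:k+2],0,None);return lo+(a*np.arange(len(a))).sum()/a.sum()+.5,d[k]
```

Emit:
send_rows(
  rows=[
    [0.4, 2.4, 0, 0, 0, 0],
    [0, 0, -5, 0, 0, 0],
    [0, 0, -5, 0, 0, 0],
    [0, 0, -5, 0, 0, 0],
    [0, 0, -5, 0, 0, 0],
    [0, 0, 0, 0, 0, 0],
  ],
)

```text
time: 10.98
tool_pos: [0.5601, -0.0513, 0.0843]
ee_rot: [3.141, -0.003, 3.018]
wrist_force: [-0.2, 0.1, -1.5]
width: 0.0357
finger_force: 30.0
```

Emit:
send_rows(
  rows=[
    [0, 0, -4, 0, 0, 0],
    [0, 0, -4, 0, 0, 0],
    [0, 0, -4, 0, 0, 0],
    [0, 0, 0, 0, 0, 0],
  ],
)

```text
time: 11.32
tool_pos: [0.5604, -0.0514, 0.0728]
ee_rot: [3.141, -0.002, 3.018]
wrist_force: [0.9, 0.1, -0.7]
width: 0.0357
finger_force: 30.0
```

Emit:
send_rows(
  grip=50,
  rows=[
    [0, 0, 0, 0, 0, 0],
    [0, 0, 0, 0, 0, 0],
    [0, 0, 0, 0, 0, 0],
    [0, 0, 0, 0, 0, 0],
  ],
)

```text
time: 11.65
tool_pos: [0.5617, -0.0476, 0.0748]
ee_rot: [3.133, 0.001, 3.019]
wrist_force: [0.0, 10.2, 0.8]
width: 0.0499
finger_force: 3.8
```

Emit:
send_rows(
  rows=[
    [0, 0, 20, 0, 0, 0],
    [0, 0, 30, 0, 0, 0],
    [0, 0, 0, 0, 0, 0],
  ],
)

```text
time: 11.9
tool_pos: [0.5647, -0.0522, 0.1308]
ee_rot: [-3.141, 0.012, 3.018]
wrist_force: [0.5, 0.5, 0.4]
width: 0.0501
finger_force: 0.0
```

Emit:
send_rows(
  grip=0,
  rows=[
    [0, 0, 0, 0, 0, 0],
    [0, 0, 0, 0, 0, 0],
    [0, 0, 0, 0, 0, 0],
    [0, 0, 0, 0, 0, 0],
    [0, 0, 0, 0, 0, 0],
    [0, 0, 0, 0, 0, 0],
    [0, 0, 0, 0, 0, 0],
    [0, 0, 0, 0, 0, 0],
  ],
)

```text
time: 12.57
tool_pos: [0.561, -0.0515, 0.1237]
ee_rot: [3.141, -0.0, 3.018]
wrist_force: [-0.3, -0.5, -0.1]
width: 0.0016
finger_force: 0.0
```

Run:
```python
from wells import *
im,c=snap('wrist'); t=sensors.get_obs(); print(t['tool_pos'],t['width'])
cv2.imwrite('pics/w5.png',cv2.convertScaleAbs(cv2.resize(im[:,:,::-1],(800,600),interpolation=cv2.INTER_CUBIC),alpha=1.3))
run(im,c)
```

```text
[ 0.56106572 -0.05152929  0.12382807] 0.0005393593269850431
w1a 25 -1.29
w1b 25 -1.6
w2a 25 -1.31
w2b 25 -1.71
w3a 25 -1.43
w3b 25 -1.93
x -42 20 1.88
x 42 20 1.2
dy -1.5439683066734808 dx 1.5415178354165118
```

View pics/w5.png

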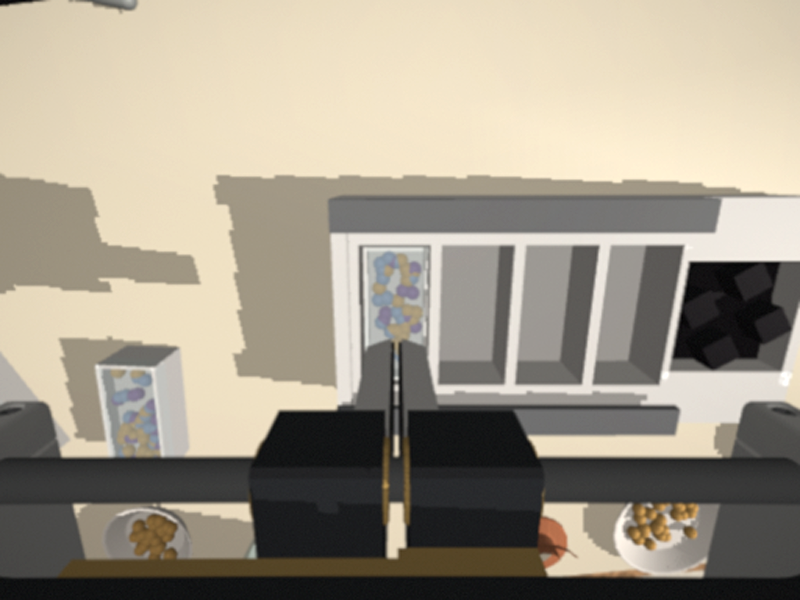

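The box sits in well0 at (395,300). Now I'll press it down with closed fingers.

Emit:
send_rows(
  rows=[
    [0, 0, -25, 0, 0, 0],
    [0, 0, -20, 0, 0, 0],
    [0, 0, -5, 0, 0, 0],
    [0, 0, -3, 0, 0, 0],
    [0, 0, -3, 0, 0, 0],
    [0, 0, -2, 0, 0, 0],
    [0, 0, 0, 0, 0, 0],
  ],
)

```text
time: 13.2
tool_pos: [0.562, -0.0517, 0.0675]
ee_rot: [-3.142, 0.002, 3.018]
wrist_force: [1.5, 0.1, -0.4]
width: 0.0005
finger_force: 0.0
```

Emit:
send_rows(
  rows=[
    [0, 0, -1, 0, 0, 0],
    [0, 0, -1, 0, 0, 0],
    [0, 0, -1, 0, 0, 0],
    [0, 0, -1, 0, 0, 0],
    [0, 0, 0, 0, 0, 0],
  ],
)

```text
time: 13.62
tool_pos: [0.5622, -0.0517, 0.0672]
ee_rot: [-3.141, 0.004, 3.018]
wrist_force: [-6.2, 1.7, 17.9]
width: 0.0004
finger_force: 8.3
```

Emit:
send_rows(
  grip=60,
  rows=[
    [0, 0, 35, 0, 0, 0],
    [0, 0, 35, 0, 0, 0],
    [0, 0, 35, 0, 0, -0.028],
    [10, -35, 0, 0, 0, 0],
    [10, -35, 0, 0, 0, 0],
    [10, -35, 0, 0, 0, 0],
    [10, -35, 0, 0, 0, 0],
    [11, -34, 0, 0, 0, 0],
  ],
)

```text
time: 14.28
tool_pos: [0.6126, -0.2274, 0.168]
ee_rot: [-3.141, 0.002, 2.99]
wrist_force: [0.8, 0.1, 1.0]
width: 0.0504
finger_force: 0.0
```

Emit:
send_rows(
  rows=[
    [0, 0, 0, 0, 0, 0],
    [0, 0, 0, 0, 0, 0],
    [0, 0, 0, 0, 0, 0],
  ],
)

```text
time: 14.53
tool_pos: [0.6121, -0.2252, 0.1672]
ee_rot: [3.141, 0.0, 2.99]
wrist_force: [-0.3, 0.0, 0.7]
width: 0.0601
finger_force: 0.0
```

Run:
```python
from h import *
im,c=snap('wrist'); t=sensors.get_obs(); print(t['tool_pos'],t['ee_rot'],t['width'])
cv2.imwrite('pics/w6.png',cv2.convertScaleAbs(cv2.resize(im[:,:,::-1],(800,600),interpolation=cv2.INTER_CUBIC),alpha=1.3))
```

```text
[ 0.61209581 -0.22450356  0.16736204] [3.14098010e+00 2.97321308e-04 2.99067377e+00] 0.06038536134554849
```

View pics/w6.png

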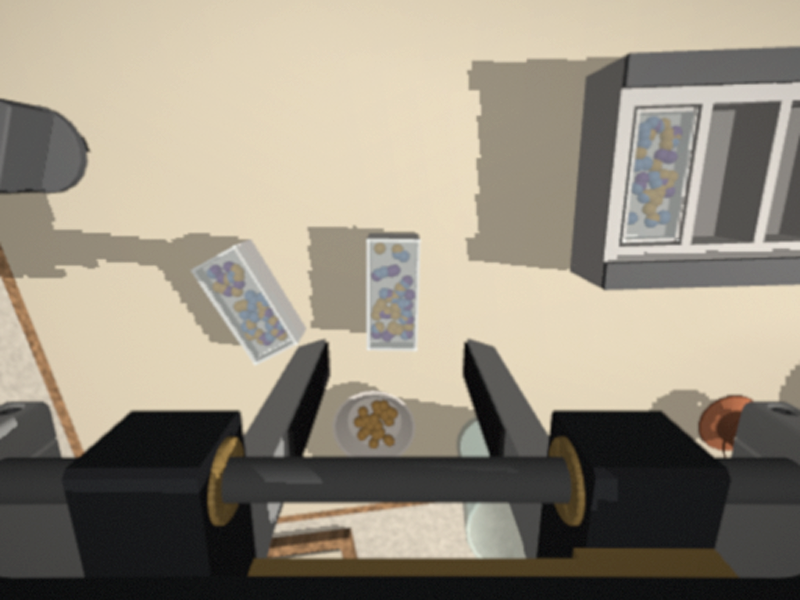

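Box A is flush in well0 at (660,175). Box B is at (392,294) and box C at (246,303).

Run:
```python
from q import *
c=cam('wrist')
quad(c,[(367,239),(419,239),(416,350),(367,349)],.034)
quad(c,[(192,270),(237,246),(297,342),(257,362)],.034)
```

```text
ctr [ 0.6134 -0.2273] L 0.0792 S 0.0349 angL -9.45 angS+90 80.78
ctr [ 0.6056 -0.3287] L 0.0777 S 0.0348 angL 19.93 angS+90 108.61
```

Emit:
send_rows(
  rows=[
    [1.3, -2, -30, 0, 0, -0.005],
    [0, 0, -35, 0, 0, 0],
    [0, 0, -30, 0, 0, 0],
    [0, 0, -18, 0, 0, 0],
    [0, 0, -7, 0, 0, 0],
    [0, 0, 0, 0, 0, 0],
  ],
)

```text
time: 15.08
tool_pos: [0.6121, -0.2254, 0.045]
ee_rot: [3.14, -0.004, 2.987]
wrist_force: [-0.1, -0.2, 0.9]
width: 0.06
finger_force: 0.0
```

Emit:
send_rows(
  grip=20,
  rows=[
    [0, 0, 0, 0, 0, 0],
    [0, 0, 0, 0, 0, 0],
    [0, 0, 0, 0, 0, 0],
    [0, 0, 0, 0, 0, 0],
    [0, 0, 0, 0, 0, 0],
    [0, 0, 0, 0, 0, 0],
    [0, 0, 0, 0, 0, 0],
    [0, 0, 0, 0, 0, 0],
  ],
)

```text
time: 15.75
tool_pos: [0.6145, -0.228, 0.0491]
ee_rot: [-3.141, 0.003, 2.985]
wrist_force: [-0.1, 0.2, 6.7]
width: 0.0354
finger_force: 30.0
```

Emit:
send_rows(
  rows=[
    [0, 0, 40, 0, 0, 0],
    [0, 0, 40, 0, 0, 0],
    [-8, 37, 12, 0, 0, 0.011],
    [-8, 37, 0, 0, 0, 0.011],
    [-8, 37, 0, 0, 0, 0.011],
    [-8, 37, 0, 0, 0, 0],
    [-8, 37, 0, 0, 0, 0],
    [-8, 37, 0, 0, 0, 0],
  ],
)

```text
time: 16.42
tool_pos: [0.5644, -0.0041, 0.1385]
ee_rot: [3.142, -0.001, 3.017]
wrist_force: [1.0, 0.3, -1.1]
width: 0.0358
finger_force: 30.0
```

Emit:
send_rows(
  rows=[
    [0, 0, 0, 0, 0, 0],
    [0, 0, -17, 0, 0, 0],
    [0, 0, -17, 0, 0, 0],
    [0, 0, 0, 0, 0, 0],
    [0, 0, 0, 0, 0, 0],
  ],
)

```text
time: 16.83
tool_pos: [0.5643, -0.0057, 0.1035]
ee_rot: [-3.141, -0.004, 3.018]
wrist_force: [0.4, 0.1, -0.3]
width: 0.0357
finger_force: 30.0
```

Run:
```python
from wells import *
im,c=snap('wrist'); t=sensors.get_obs(); print(t['tool_pos'],t['ee_rot'],t['width'])
np.save('w7.npy',im)
run(im,c)
# near top edge of held box: white-edge row vs TCP
g=cv2.cvtColor(im,cv2.COLOR_RGB2GRAY).astype(int)
for u in (240,250,260): print(u,g[165:200,u].tolist())
print(g[200,215:295].tolist())
```

```text
[ 0.56524367 -0.00593695  0.10480602] [-3.14153147e+00 -1.02824635e-03  3.01730809e+00] 0.03601208905322766
w1a 15 0.21
w1b 21 0.31
w2a 25 -1.33
w2b 25 -1.56
w3a 25 -1.28
w3b 25 -1.57
x -42 20 1.98
x 42 3 1.47
dy -0.8701701355567434 dx 1.723938407894682
240 [93, 91, 91, 91, 92, 91, 91, 95, 129, 178, 191, 176, 144, 130, 132, 134, 136, 137, 135, 133, 131, 128, 126, 133, 150, 156, 157, 156, 158, 156, 157, 157, 157, 157, 156]
250 [94, 91, 92, 92, 92, 92, 92, 95, 129, 177, 192, 184, 166, 157, 157, 157, 157, 156, 155, 156, 156, 156, 156, 156, 156, 156, 157, 156, 157, 156, 157, 157, 157, 154, 141]
260 [98, 90, 91, 91, 92, 91, 91, 96, 128, 177, 193, 189, 161, 136, 128, 130, 132, 133, 134, 134, 133, 132, 130, 129, 127, 127, 125, 123, 121, 131, 145, 154, 157, 157, 152]
[154, 153, 144, 133, 120, 118, 127, 129, 129, 131, 146, 174, 193, 191, 170, 146, 152, 156, 156, 157, 157, 157, 157, 157, 157, 154, 147, 140, 135, 132, 135, 138, 145, 144, 132, 120, 114, 111, 109, 109, 109, 109, 109, 112, 124, 140, 153, 156, 157, 156, 156, 157, 157, 157, 156, 156, 157, 156, 156, 157, 156, 150, 141, 151, 180, 193, 195, 192, 184, 160, 134, 128, 129, 129, 129, 129, 128, 129, 128, 129]wells.py:3: RuntimeWarning: invalid value encountered in scalar divide
  d=d*sgn;k=int(d.argmax());lo=max(k-1,0);a=np.clip(d[lo:k+2],0,None);return lo+(a*np.arange(len(a))).sum()/a.sum()+.5,d[k]
```

Run:
```python
from wells import *
c=cam('wrist')
for z in(.0898,.0918):
  p=onz(c,250,173.4,z)[:2]-o; print('near edge case x',p@n*1e3,'ctr',p@n*1e3+40)
  l=onz(c,226.0,200,z)[:2]-o; r=onz(c,284.3,200,z)[:2]-o; print('y',l@d*1e3,r@d*1e3)
p=np.load('w4.npy');g=cv2.cvtColor(p,cv2.COLOR_RGB2GRAY);print(g[165:190,250].tolist())
t=sensors.get_obs()['tool_pos'][:2]-o; print('tcp',t@n*1e3,t@d*1e3)
```

```text
near edge case x -40.44833925335319 ctr -0.4483392533531898
y -40.78786247583396 -3.294361178987174
near edge case x -40.869127508707706 ctr -0.8691275087077059
y -40.57982062575864 -3.530089829317288
[122, 106, 91, 88, 89, 88, 88, 89, 88, 87, 113, 169, 190, 184, 152, 126, 119, 121, 122, 122, 120, 119, 115, 112, 109]
tcp 0.782426203043948 -23.01564421746714
```

Emit:
send_rows(
  rows=[
    [1.9, -1.2, 0, 0, 0, 0],
    [0, 0, -5, 0, 0, 0],
    [0, 0, -5, 0, 0, 0],
    [0, 0, -5, 0, 0, 0],
    [0, 0, -3, 0, 0, 0],
    [0, 0, 0, 0, 0, 0],
  ],
)

```text
time: 17.38
tool_pos: [0.5665, -0.0067, 0.0857]
ee_rot: [3.142, -0.002, 3.018]
wrist_force: [1.0, -0.4, -0.8]
width: 0.0354
finger_force: 30.0
```

Emit:
send_rows(
  rows=[
    [0, 0, -4, 0, 0, 0],
    [0, 0, -4, 0, 0, 0],
    [0, 0, -4, 0, 0, 0],
    [0, 0, 0, 0, 0, 0],
  ],
)

```text
time: 17.72
tool_pos: [0.5666, -0.0066, 0.0738]
ee_rot: [3.142, -0.002, 3.018]
wrist_force: [-0.2, -0.1, -0.4]
width: 0.0354
finger_force: 30.0
```

Emit:
send_rows(
  grip=50,
  rows=[
    [0, 0, 0, 0, 0, 0],
    [0, 0, 0, 0, 0, 0],
    [0, 0, 0, 0, 0, 0],
    [0, 0, 0, 0, 0, 0],
  ],
)

```text
time: 18.05
tool_pos: [0.5677, -0.0068, 0.0755]
ee_rot: [3.141, 0.001, 3.018]
wrist_force: [0.0, 0.1, 0.7]
width: 0.0499
finger_force: 0.0
```

Emit:
send_rows(
  rows=[
    [0, 0, 20, 0, 0, 0],
    [0, 0, 20, 0, 0, 0],
  ],
)

```text
time: 18.22
tool_pos: [0.5662, -0.0066, 0.114]
ee_rot: [3.142, -0.004, 3.018]
wrist_force: [1.1, 0.9, 0.1]
width: 0.0502
finger_force: 0.0
```

Emit:
send_rows(
  grip=0,
  rows=[
    [0, 0, 0, 0, 0, 0],
    [0, 0, 0, 0, 0, 0],
    [0, 0, 0, 0, 0, 0],
    [0, 0, 0, 0, 0, 0],
    [0, 0, 0, 0, 0, 0],
    [0, 0, 0, 0, 0, 0],
    [0, 0, 0, 0, 0, 0],
    [0, 0, 0, 0, 0, 0],
  ],
)

```text
time: 18.88
tool_pos: [0.5671, -0.0067, 0.1145]
ee_rot: [3.142, -0.001, 3.018]
wrist_force: [0.5, -0.4, -0.2]
width: 0.0015
finger_force: 0.0
```

Emit:
send_rows(
  rows=[
    [0, 0, -25, 0, 0, 0],
    [0, 0, -8, 0, 0, 0],
    [0, 0, -4, 0, 0, 0],
    [0, 0, -3, 0, 0, 0],
    [0, 0, -2, 0, 0, 0],
    [0, 0, 0, 0, 0, 0],
  ],
)

```text
time: 19.38
tool_pos: [0.5674, -0.0068, 0.0731]
ee_rot: [3.141, 0.0, 3.018]
wrist_force: [-0.1, 0.5, -0.3]
width: 0.0003
finger_force: 0.0
```

Emit:
send_rows(
  rows=[
    [0, 0, -3, 0, 0, 0],
    [0, 0, -2, 0, 0, 0],
    [0, 0, -2, 0, 0, 0],
    [0, 0, -1, 0, 0, 0],
    [0, 0, -1, 0, 0, 0],
    [0, 0, -1, 0, 0, 0],
    [0, 0, 0, 0, 0, 0],
  ],
)

```text
time: 19.97
tool_pos: [0.5678, -0.0068, 0.0672]
ee_rot: [-3.142, 0.002, 3.018]
wrist_force: [-6.8, 1.0, 15.1]
width: 0.0003
finger_force: 7.7
```

Emit:
send_rows(
  grip=60,
  rows=[
    [0, 0, 35, 0, 0, 0],
    [0, 0, 35, 0, 0, 0],
    [0, -10, 35, 0, 0, 0.05],
    [5, -38, 0, 0, 0, 0.1],
    [5, -38, 0, 0, 0, 0.1],
    [5, -38, 0, 0, 0, 0.1],
    [5, -38, 0, 0, 0, 0.1],
    [5, -38, 0, 0, 0, 0.023],
  ],
)

```text
time: 20.63
tool_pos: [0.5924, -0.2085, 0.1684]
ee_rot: [-3.141, 0.001, -2.788]
wrist_force: [0.7, 1.1, -0.1]
width: 0.0504
finger_force: 0.0
```

Emit:
send_rows(
  rows=[
    [5, -38, 0, 0, 0, 0],
    [5, -38, 0, 0, 0, 0],
    [2.5, -38, 0, 0, 0, 0],
    [0, 0, 0, 0, 0, 0],
    [0, 0, 0, 0, 0, 0],
  ],
)

```text
time: 21.05
tool_pos: [0.6042, -0.3229, 0.167]
ee_rot: [3.14, -0.001, -2.796]
wrist_force: [1.0, 0.2, 0.1]
width: 0.06
finger_force: 0.0
```

Run:
```python
from h import *
im,c=snap('wrist'); t=sensors.get_obs(); print(t['tool_pos'],t['ee_rot'],t['width'],t['joint_positions'])
np.save('w8.npy',im)
cv2.imwrite('pics/w8.png',cv2.convertScaleAbs(cv2.resize(im[:,:,::-1],(800,600),interpolation=cv2.INTER_CUBIC),alpha=1.3))
```

```text
[ 0.60454385 -0.3211743   0.16741042] [ 3.14019554e+00 -1.37168306e-04 -2.79380101e+00] 0.05979153518045056 [-5.71474686e-01  4.07221029e-01  1.10612883e+00  7.39418355e-04
  1.62943689e+00 -2.49001967e+00]
```

View pics/w8.png

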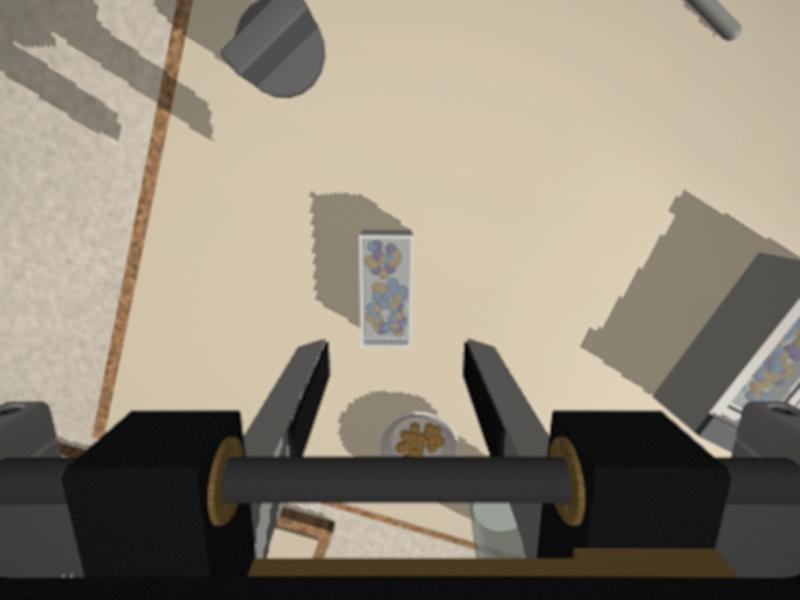

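Box C is centred at (386,290) and lined up with the jaws.

Run:
```python
from q import *
c=cam('wrist')
quad(c,[(360,235),(412,235),(410,346),(361,345)],.034)
print(onz(c,281*.64,48*.64,.02))
```

```text
ctr [ 0.6056 -0.3286] L 0.0788 S 0.0348 angL 19.39 angS+90 109.35
[ 0.48310793 -0.44205787  0.02      ]
```

Emit:
send_rows(
  rows=[
    [1.2, -6, -30, 0, 0, -0.008],
    [0, 0, -35, 0, 0, 0],
    [0, 0, -30, 0, 0, 0],
    [0, 0, -18, 0, 0, 0],
    [0, 0, -7, 0, 0, 0],
    [0, 0, 0, 0, 0, 0],
  ],
)

```text
time: 21.6
tool_pos: [0.605, -0.3242, 0.0456]
ee_rot: [3.137, -0.003, -2.798]
wrist_force: [-1.1, -0.5, 0.4]
width: 0.0602
finger_force: 0.0
```

Emit:
send_rows(
  grip=20,
  rows=[
    [0, 0, 0, 0, 0, 0],
    [0, 0, 0, 0, 0, 0],
    [0, 0, 0, 0, 0, 0],
    [0, 0, 0, 0, 0, 0],
    [0, 0, 0, 0, 0, 0],
    [0, 0, 0, 0, 0, 0],
    [0, 0, 0, 0, 0, 0],
    [0, 0, 0, 0, 0, 0],
  ],
)

```text
time: 22.27
tool_pos: [0.6071, -0.3274, 0.0503]
ee_rot: [-3.139, 0.003, -2.8]
wrist_force: [0.7, 0.4, 6.6]
width: 0.0354
finger_force: 30.0
```

Emit:
send_rows(
  rows=[
    [0, 0, 40, 0, 0, 0],
    [0, 0, 40, 0, 0, 0],
    [-3.5, 36, 12, 0, 0, 0],
    [-3.5, 36.6, 0, 0, 0, -0.06],
    [-3.5, 36.6, 0, 0, 0, -0.06],
    [-3.5, 36.6, 0, 0, 0, -0.06],
    [-3.5, 36.6, 0, 0, 0, -0.06],
    [-3.5, 36.6, 0, 0, 0, -0.06],
  ],
)

```text
time: 22.93
tool_pos: [0.584, -0.1061, 0.1393]
ee_rot: [3.141, -0.001, -3.104]
wrist_force: [0.4, 0.6, -0.4]
width: 0.0355
finger_force: 30.0
```

Emit:
send_rows(
  rows=[
    [-3.5, 36.6, 0, 0, 0, -0.06],
    [-3.5, 36.6, 0, 0, 0, -0.06],
    [-3.5, 36.6, 0, 0, 0, -0.045],
    [-3.5, 36.6, 0, 0, 0, 0],
    [0, 0, 0, 0, 0, 0],
    [0, 0, -17, 0, 0, 0],
    [0, 0, -17, 0, 0, 0],
    [0, 0, 0, 0, 0, 0],
  ],
)

```text
time: 23.6
tool_pos: [0.5682, 0.0388, 0.1017]
ee_rot: [-3.141, -0.008, 3.018]
wrist_force: [-0.2, 0.2, -0.8]
width: 0.0357
finger_force: 30.0
```

Run:
```python
from wells import *
im,c=snap('wrist'); t=sensors.get_obs(); print(t['tool_pos'],t['ee_rot'],t['width'])
np.save('w9.npy',im)
run(im,c)
g=cv2.cvtColor(im,cv2.COLOR_RGB2GRAY).astype(int)
z=t['tool_pos'][2]-.0505+.034
for u in (240,250,260):
    col=g[160:195,u]; r=160+int(np.diff(col).argmax())+.5; p=onz(c,u,r,z)[:2]-o; print(u,r,'near edge n',p@n*1e3,'ctr',p@n*1e3+40)
q=t['tool_pos'][:2]-o; print('tcp n,d',q@n*1e3,q@d*1e3)
```

```text
[0.5689907  0.03849964 0.10328936] [-3.14095235 -0.00617008  3.01785027] 0.03544379880702819
w1a 25 -1.16
w1b 25 1.91
w2a 15 -1.32
w2b 23 -1.64
w3a 20 -1.31
w3b 25 -1.58
x -42 20 0.1
x 42 4 -3.72
dy -0.8511235455069507 dx -1.8075218394994987
240 170.5 near edge n -44.948327167329595 ctr -4.9483271673295945
250 170.5 near edge n -44.95841096012598 ctr -4.958410960125981
260 170.5 near edge n -44.968189389701415 ctr -4.968189389701415
tcp n,d -0.9683668765304299 21.544265087331382wells.py:3: RuntimeWarning: invalid value encountered in scalar divide
  d=d*sgn;k=int(d.argmax());lo=max(k-1,0);a=np.clip(d[lo:k+2],0,None);return lo+(a*np.arange(len(a))).sum()/a.sum()+.5,d[k]
```

Emit:
send_rows(
  rows=[
    [0, 0, 0, 0, 0, 0],
    [0, 0, 0, 0, 0, 0],
    [0, 0, 0, 0, 0, 0],
    [0, 0, 0, 0, 0, 0],
  ],
)

```text
time: 23.98
tool_pos: [0.5717, 0.0383, 0.1071]
ee_rot: [3.141, 0.002, 3.017]
wrist_force: [-1.3, 0.3, -1.6]
width: 0.0355
finger_force: 30.0
```

```bash
cat > m.py <<'E'
from wells import *
def go():
    t=sensors.get_obs(); im,c=snap('wrist'); print(t['tool_pos'],t['ee_rot'],t['width'])
    run(im,c)
    g=cv2.cvtColor(im,cv2.COLOR_RGB2GRAY).astype(int)
    z=t['tool_pos'][2]-.0505+.034
    for u in (240,250,260):
        col=g[160:195,u]; r=160+int(np.diff(col).argmax())+.5; p=onz(c,u,r,z)[:2]-o; print(u,r,'ctr n',p@n*1e3+40)
    q=t['tool_pos'][:2]-o; print('tcp n,d',q@n*1e3,q@d*1e3)
E
python3 -W ignore -c "from m import *;go()"
```

```text
[0.57169286 0.0383453  0.10714155] [3.14130557e+00 1.96044329e-03 3.01731742e+00] 0.03547817179537441
w1a 25 -1.09
w1b 25 1.45
w2a 16 -1.73
w2b 23 -1.04
w3a 25 -1.34
w3b 25 -1.59
x -42 20 1.43
x 42 3 1.39
dy -0.8889559471122586 dx 1.4100689686987753
240 170.5 ctr n -1.059330529931195
250 170.5 ctr n -1.0614236087155504
260 170.5 ctr n -1.0632094266289371
tcp n,d 1.7322368778016481 21.723686380881787
```

Emit:
send_rows(
  rows=[
    [2.4, -0.3, 0, 0, 0, 0],
    [0, 0, -5, 0, 0, 0],
    [0, 0, -5, 0, 0, 0],
    [0, 0, -5, 0, 0, 0],
    [0, 0, -5, 0, 0, 0],
    [0, 0, 0, 0, 0, 0],
  ],
)

```text
time: 24.53
tool_pos: [0.5725, 0.0384, 0.0841]
ee_rot: [-3.141, -0.003, 3.018]
wrist_force: [-0.4, -0.5, -0.5]
width: 0.0354
finger_force: 30.0
```

Emit:
send_rows(
  rows=[
    [0, 0, -4, 0, 0, 0],
    [0, 0, -4, 0, 0, 0],
    [0, 0, -4, 0, 0, 0],
    [0, 0, 0, 0, 0, 0],
  ],
)

```text
time: 24.87
tool_pos: [0.5727, 0.0384, 0.0728]
ee_rot: [-3.141, -0.002, 3.018]
wrist_force: [0.3, -0.5, -1.0]
width: 0.0351
finger_force: 30.0
```

Emit:
send_rows(
  grip=50,
  rows=[
    [0, 0, 0, 0, 0, 0],
    [0, 0, 0, 0, 0, 0],
    [0, 0, 0, 0, 0, 0],
    [0, 0, 0, 0, 0, 0],
  ],
)

```text
time: 25.2
tool_pos: [0.5737, 0.0384, 0.0745]
ee_rot: [3.141, 0.001, 3.018]
wrist_force: [0.3, 0.8, -0.4]
width: 0.0498
finger_force: 0.0
```

Emit:
send_rows(
  rows=[
    [0, 0, 20, 0, 0, 0],
    [0, 0, 20, 0, 0, 0],
  ],
)

```text
time: 25.37
tool_pos: [0.5723, 0.0384, 0.113]
ee_rot: [-3.141, -0.004, 3.018]
wrist_force: [-0.1, -0.9, 0.5]
width: 0.0499
finger_force: 0.0
```

Emit:
send_rows(
  grip=0,
  rows=[
    [0, 0, 0, 0, 0, 0],
    [0, 0, 0, 0, 0, 0],
    [0, 0, 0, 0, 0, 0],
    [0, 0, 0, 0, 0, 0],
    [0, 0, 0, 0, 0, 0],
    [0, 0, 0, 0, 0, 0],
    [0, 0, 0, 0, 0, 0],
    [0, 0, 0, 0, 0, 0],
  ],
)

```text
time: 26.03
tool_pos: [0.5732, 0.0384, 0.1135]
ee_rot: [3.142, -0.001, 3.018]
wrist_force: [1.0, 1.3, 0.1]
width: 0.0015
finger_force: 0.0
```

Emit:
send_rows(
  rows=[
    [0, 0, -25, 0, 0, 0],
    [0, 0, -8, 0, 0, 0],
    [0, 0, -4, 0, 0, 0],
    [0, 0, -3, 0, 0, 0],
    [0, 0, -3, 0, 0, 0],
    [0, 0, -2, 0, 0, 0],
    [0, 0, 0, 0, 0, 0],
  ],
)

```text
time: 26.62
tool_pos: [0.5736, 0.0383, 0.0692]
ee_rot: [3.141, 0.0, 3.018]
wrist_force: [-1.0, -0.6, -0.1]
width: 0.0008
finger_force: 0.0
```

Emit:
send_rows(
  rows=[
    [0, 0, -1.5, 0, 0, 0],
    [0, 0, -1.5, 0, 0, 0],
    [0, 0, -1.5, 0, 0, 0],
    [0, 0, -1.5, 0, 0, 0],
    [0, 0, 0, 0, 0, 0],
  ],
)

```text
time: 27.03
tool_pos: [0.574, 0.0384, 0.0672]
ee_rot: [3.141, 0.002, 3.018]
wrist_force: [-5.9, 0.1, 15.3]
width: 0.0002
finger_force: 7.2
```

Emit:
send_rows(
  grip=94,
  rows=[
    [0, 0, 30, 0, 0, 0],
    [0, 0, 40, 0, 0, 0],
    [0, 0, 40, 0, 0, 0],
    [0, 35, 40, 0, 0, 0],
    [0, 35, 16, 0, 0, 0],
    [0, 35, 0, 0, 0, 0],
    [0, 35, 0, 0, 0, 0],
    [0, 35, 0, 0, 0, 0],
  ],
)

```text
time: 27.7
tool_pos: [0.5736, 0.2073, 0.2217]
ee_rot: [3.141, 0.002, 3.017]
wrist_force: [0.6, -0.3, -0.4]
width: 0.0503
finger_force: 0.0
```

Emit:
send_rows(
  rows=[
    [-10, 35, 0, 0, 0, 0],
    [-10, 35, 0, 0, 0, 0],
    [0, 0, 0, 0, 0, 0],
    [0, 0, 0, 0, 0, 0],
    [0, 0, 0, 0, 0, 0],
  ],
)

```text
time: 28.12
tool_pos: [0.5535, 0.2754, 0.2204]
ee_rot: [-3.141, 0.0, 3.018]
wrist_force: [-0.9, -0.4, -0.2]
width: 0.0838
finger_force: 0.0
```

Run:
```python
from h import *
t=sensors.get_obs(); im,c=snap('wrist');  print(t['tool_pos'],t['ee_rot'],t['width'])
np.save('w10.npy',im); 
cv2.imwrite('pics/w10.png',cv2.convertScaleAbs(cv2.resize(im[:,:,::-1],(800,600),interpolation=cv2.INTER_CUBIC),alpha=1.3))
```

```text
[0.55353354 0.2754471  0.22042545] [-3.14102300e+00  4.86977952e-04  3.01805269e+00] 0.083772467834751
```

View pics/w10.png

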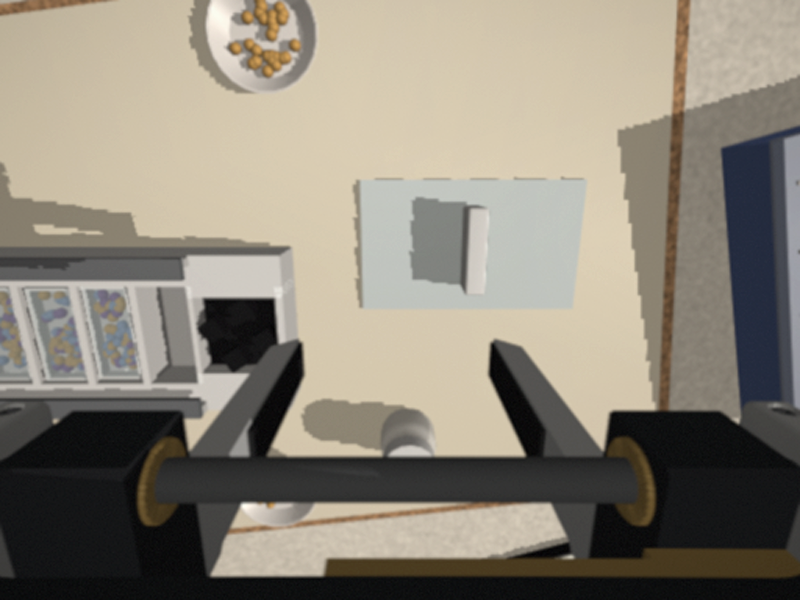

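The boxes are flush in wells 0 to 2 at (5..110,330). The cover has its corners at (360,180), (586,180), (575,308) and (360,307), and its bar is at (478,250).

Run:
```python
from q import *
c=cam('wrist')
quad(c,[(360,180),(586,180),(575,308),(360,307)],.005)
quad(c,[(470,211),(489,211),(485,294),(468,293)],.037)
```

```text
ctr [0.5414 0.3405] L 0.1101 S 0.1897 angL -6.85 angS+90 82.76
ctr [0.5422 0.3414] L 0.0658 S 0.0142 angL -6.19 angS+90 81.21
```

Emit:
send_rows(
  grip=50,
  rows=[
    [-6.5, 33, -20, 0, 0, 0],
    [-6.5, 32.6, -25, 0, 0, 0],
    [0, 0, -40, 0, 0, 0],
    [0, 0, -40, 0, 0, 0],
    [0, 0, -30, 0, 0, 0],
    [0, 0, -18, 0, 0, 0],
    [0, 0, -7, 0, 0, 0],
    [0, 0, 0, 0, 0, 0],
  ],
)

```text
time: 28.83
tool_pos: [0.5398, 0.3392, 0.0379]
ee_rot: [-3.139, -0.004, 3.016]
wrist_force: [-0.1, -0.9, 1.0]
width: 0.0503
finger_force: 0.0
```

Emit:
send_rows(
  grip=0,
  rows=[
    [0, 0, 0, 0, 0, 0],
    [0, 0, 0, 0, 0, 0],
    [0, 0, 0, 0, 0, 0],
    [0, 0, 0, 0, 0, 0],
    [0, 0, 0, 0, 0, 0],
    [0, 0, 0, 0, 0, 0],
    [0, 0, 0, 0, 0, 0],
    [0, 0, 0, 0, 0, 0],
  ],
)

```text
time: 29.5
tool_pos: [0.5409, 0.3416, 0.0414]
ee_rot: [3.141, 0.001, 3.018]
wrist_force: [-0.1, -0.9, 4.4]
width: 0.0159
finger_force: 30.0
```

Emit:
send_rows(
  rows=[
    [0, 0, 30, 0, 0, 0],
    [0, 0, 38.6, 0, 0, 0],
    [13, -31, 0, 0, 0, 0],
    [13, -31, 0, 0, 0, 0],
    [13, -31, 0, 0, 0, 0],
    [13, -31, 0, 0, 0, 0],
    [0, 0, -10, 0, 0, 0],
    [0, 0, -8, 0, 0, 0],
  ],
)

```text
time: 30.17
tool_pos: [0.5928, 0.2157, 0.09]
ee_rot: [3.141, -0.001, 3.014]
wrist_force: [-0.2, 0.5, -2.3]
width: 0.0159
finger_force: 30.0
```

Emit:
send_rows(
  rows=[
    [0, 0, -4, 0, 0, 0],
    [0, 0, 0, 0, 0, 0],
    [0, 0, 0, 0, 0, 0],
    [0, 0, 0, 0, 0, 0],
  ],
)

```text
time: 30.5
tool_pos: [0.5917, 0.2187, 0.0864]
ee_rot: [3.141, -0.001, 3.02]
wrist_force: [-0.9, 0.1, -1.9]
width: 0.0162
finger_force: 30.0
```

Run:
```python
from h import *
t=sensors.get_obs(); im,c=snap('wrist');  print(t['tool_pos'],t['ee_rot'],t['width'])
np.save('w11.npy',im); 
cv2.imwrite('pics/w11.png',cv2.convertScaleAbs(cv2.resize(im[:,:,::-1],(800,600),interpolation=cv2.INTER_CUBIC),alpha=1.3))
```

```text
[0.59166794 0.21871768 0.08641281] [ 3.14130403e+00 -1.00797790e-03  3.01960304e+00] 0.016243934431525282
```

View pics/w11.png

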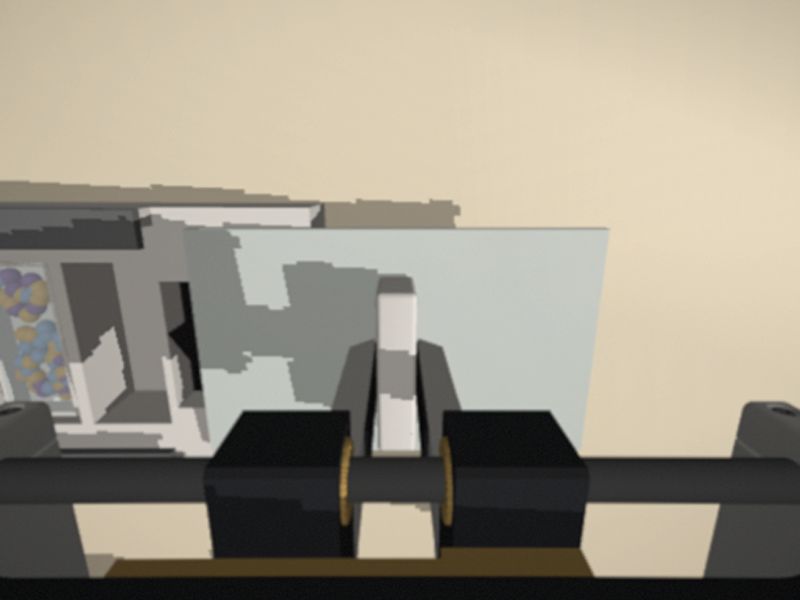

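The cover is staged at the entry, with its near edge at row 228 from columns 185 to 608. The rail end is at (140,212-248).

Run:
```python
from wells import *
c=cam('wrist'); im=np.load('w11.npy'); g=cv2.cvtColor(im,cv2.COLOR_RGB2GRAY).astype(float)
C=lambda u,v,z:((onz(c,u,v,z)[:2]-o)@n*1e3,(onz(c,u,v,z)[:2]-o)@d*1e3)
for u in(200,240,300,340,370):
    col=g[138:156,u]; k=int(np.abs(np.diff(col)).argmax()); print('cover edge',u,138.5+k,np.round(C(u,138.5+k,.05),1))
for u in(20,40,60,80):
    col=g[150:168,u]; k=int(np.diff(col).argmax()); print('lip',u,150.5+k,np.round(C(u,150.5+k,.058),1))
for v in(140,150): print('rail end',np.round(C(90,v,.058),1))
for u,v in((186,228),(204,400)): print('front',np.round(C(u*.64,v*.64,.05),1))
```

```text
cover edge 200 145.5 [-56.7 166.1]
cover edge 240 146.5 [-56.1 193.6]
cover edge 300 144.5 [-57.5 234.7]
cover edge 340 144.5 [-57.6 262.2]
cover edge 370 144.5 [-57.6 282.7]
lip 20 159.5 [-47.8  48. ]
lip 40 159.5 [-47.9  61.1]
lip 60 159.5 [-48.   74.3]
lip 80 159.5 [-48.   87.5]
rail end [-60.8  96.1]
rail end [-54.3  95.1]
front [-56.2 110.6]
front [ 27.7 108.7]
```

Emit:
send_rows(
  rows=[
    [3, -0.4, 1, 0, 0, -0.003],
    [-1.2, -9.9, 0, 0, 0, 0],
    [-1.2, -9.9, 0, 0, 0, 0],
    [-1.2, -9.9, 0, 0, 0, 0],
    [-1.2, -9.9, 0, 0, 0, 0],
    [0, 0, 0, 0, 0, 0],
    [0, 0, 0, 0, 0, 0],
  ],
)

```text
time: 31.13
tool_pos: [0.5906, 0.1764, 0.0881]
ee_rot: [3.141, 0.0, 3.013]
wrist_force: [-0.2, 0.4, 0.1]
width: 0.0155
finger_force: 30.0
```

Run:
```python
from wells import *
t=sensors.get_obs(); im,c=snap('wrist');  print(t['tool_pos'],t['ee_rot'],t['wrist_force'])
q=t['tool_pos'][:2]-o; print('tcp n,d',q@n*1e3,q@d*1e3)
g=cv2.cvtColor(im,cv2.COLOR_RGB2GRAY).astype(float)
C=lambda u,v,z:((onz(c,u,v,z)[:2]-o)@n*1e3,(onz(c,u,v,z)[:2]-o)@d*1e3)
for u in(240,300,340,370):
    col=g[136:156,u]; k=int(np.abs(np.diff(col)).argmax()); print('cover edge',u,136.5+k,np.round(C(u,136.5+k,.05),1))
for u in(20,40,60,80,110,125):
    col=g[150:168,u]; k=int(np.diff(col).argmax()); print('lip',u,150.5+k,np.round(C(u,150.5+k,.058),1))
```

```text
[0.5906117  0.17635526 0.08811636] [3.14111436e+00 7.51496665e-05 3.01293980e+00] [-0.17243396  0.41773904  0.07058032]
tcp n,d 3.5207107419603574 161.012851426855
cover edge 240 143.5 [-53.9 151.8]
cover edge 300 144.5 [-53.1 193.3]
cover edge 340 146.5 [-51.6 221.1]
cover edge 370 144.5 [-52.8 241.6]
lip 20 154.5 [-47.9   5.8]
lip 40 154.5 [-47.9  19. ]
lip 60 154.5 [-47.9  32.2]
lip 80 153.5 [-48.5  45.5]
lip 110 153.5 [-48.4  65.4]
lip 125 153.5 [-48.4  75.4]
```

Emit:
send_rows(
  rows=[
    [-2.5, -14.8, 0, 0, 0, 0.003],
    [-1.9, -14.9, 0, 0, 0, 0],
    [-1.9, -14.9, 0, 0, 0, 0],
    [-1.9, -14.9, 0, 0, 0, 0],
    [-1.9, -14.9, 0, 0, 0, 0],
  ],
)

```text
time: 31.6
tool_pos: [0.5803, 0.1015, 0.088]
ee_rot: [3.142, 0.0, 3.018]
wrist_force: [0.6, -0.5, -0.6]
width: 0.0158
finger_force: 30.0
```

Emit:
send_rows(
  rows=[
    [-1.9, -14.9, 0, 0, 0, 0],
    [-1.9, -14.9, 0, 0, 0, 0],
    [-1.9, -14.9, 0, 0, 0, 0],
    [-1.9, -14.9, 0, 0, 0, 0],
    [-1.2, -9.9, 0, 0, 0, 0],
    [0, 0, 0, 0, 0, 0],
    [0, 0, 0, 0, 0, 0],
  ],
)

```text
time: 32.18
tool_pos: [0.5717, 0.0329, 0.0881]
ee_rot: [3.141, 0.0, 3.016]
wrist_force: [1.3, -0.2, -1.5]
width: 0.0161
finger_force: 30.0
```

Emit:
send_rows(
  rows=[
    [-0.9, -6.9, 0, 0, 0, 0],
    [-0.6, -5, -1, 0, 0, 0],
    [-0.3, -2, 0, 0, 0, 0],
    [-0.2, -1.5, 0, 0, 0, 0],
    [0, 0, 0, 0, 0, 0],
  ],
)

```text
time: 32.6
tool_pos: [0.5697, 0.0181, 0.0869]
ee_rot: [3.142, -0.0, 3.018]
wrist_force: [-0.3, -0.0, -1.1]
width: 0.0155
finger_force: 30.0
```

Emit:
send_rows(
  rows=[
    [-0.1, -1, 0, 0, 0, 0],
    [-0.1, -1, 0, 0, 0, 0],
    [-0.1, -1, 0, 0, 0, 0],
    [0, 0, 0, 0, 0, 0],
  ],
)

```text
time: 32.93
tool_pos: [0.5695, 0.0157, 0.0871]
ee_rot: [3.14, 0.0, 3.018]
wrist_force: [-0.5, 2.1, -0.9]
width: 0.0156
finger_force: 30.0
```

Emit:
send_rows(
  rows=[
    [-0.1, -1, 0, 0, 0, 0],
    [-0.1, -1, 0, 0, 0, 0],
    [0, 0, 0, 0, 0, 0],
  ],
)

```text
time: 33.18
tool_pos: [0.5695, 0.0155, 0.0875]
ee_rot: [3.136, 0.0, 3.019]
wrist_force: [0.2, 6.5, -0.2]
width: 0.0158
finger_force: 30.0
```

Emit:
send_rows(
  rows=[
    [0, 0.5, -2, 0, 0, 0],
    [0, 0, 0, 0, 0, 0],
  ],
)

```text
time: 33.35
tool_pos: [0.5698, 0.0156, 0.0855]
ee_rot: [3.138, 0.001, 3.019]
wrist_force: [0.1, 5.6, 0.1]
width: 0.0157
finger_force: 30.0
```

Emit:
send_rows(
  grip=50,
  rows=[
    [0, 0, 0, 0, 0, 0],
    [0, 0, 0, 0, 0, 0],
    [0, 0, 0, 0, 0, 0],
    [0, 0, 0, 0, 0, 0],
    [0, 0, 0, 0, 0, 0],
    [0, 0, 35, 0, 0, 0],
    [0, 0, 40, 0, 0, 0],
    [0, 0, 35, 0, 0, 0],
  ],
)

```text
time: 34.02
tool_pos: [0.5688, 0.0132, 0.1961]
ee_rot: [-3.141, -0.001, 3.017]
wrist_force: [1.3, -0.6, 0.1]
width: 0.05
finger_force: 0.0
```

Run:
```python
from wells import *
im,c=snap('top')
print('px knob',proj(c,[.483,-.441,.02]))
cr=im[170:225,340:400]; 
i=im.astype(int)
# cover bar in top view: bright pixels
big=cv2.resize(cr[:,:,::-1],None,fx=10,fy=10,interpolation=cv2.INTER_CUBIC); cv2.imwrite('pics/k.png',big)
im,c=snap('wrist'); np.save('w12.npy',im)
t=sensors.get_obs(); print(t['tool_pos'])
```

```text
px knob [368.29333748 198.33142641]
[0.57280179 0.01304382 0.2033563 ]
```

Emit:
send_rows(
  rows=[
    [-7, -38, 4, 0, 0, -0.045],
    [-7, -38, 4, 0, 0, -0.045],
    [-7, -38, 4, 0, 0, -0.045],
    [-7, -38, 4, 0, 0, -0.045],
    [-7, -38, 4, 0, 0, -0.045],
    [-7, -38, 4, 0, 0, -0.045],
    [-7, -38, 4, 0, 0, -0.045],
    [-7, -38, 4, 0, 0, -0.045],
  ],
)

```text
time: 34.78
tool_pos: [0.5122, -0.2923, 0.2265]
ee_rot: [-3.142, -0.001, 2.655]
wrist_force: [-0.4, 0.6, 0.5]
width: 0.05
finger_force: 0.0
```

Emit:
send_rows(
  rows=[
    [-7, -38, 0, 0, 0, -0.045],
    [-7, -38, 0, 0, 0, -0.045],
    [-7, -38, 0, 0, 0, -0.045],
    [-7, -38, 0, 0, 0, -0.045],
    [0, 0, 0, 0, 0, 0],
    [0, 0, 0, 0, 0, 0],
    [0, 0, 0, 0, 0, 0],
  ],
)

```text
time: 35.37
tool_pos: [0.485, -0.4421, 0.226]
ee_rot: [3.141, -0.002, 2.478]
wrist_force: [-0.2, 0.6, -0.1]
width: 0.0502
finger_force: 0.0
```

Run:
```python
from wells import *
t=sensors.get_obs(); im,c=snap('wrist'); print(t['tool_pos'],t['ee_rot']); np.save('w13.npy',im)
a=cv2.convertScaleAbs(cv2.resize(im[:330,:,::-1],(800,516),interpolation=cv2.INTER_CUBIC),alpha=1.5)
cv2.imwrite('pics/w13.png',a)
```

```text
[ 0.48496439 -0.4421492   0.22602865] [ 3.14075530e+00 -1.61703087e-03  2.47758972e+00]
```

View pics/w13.png

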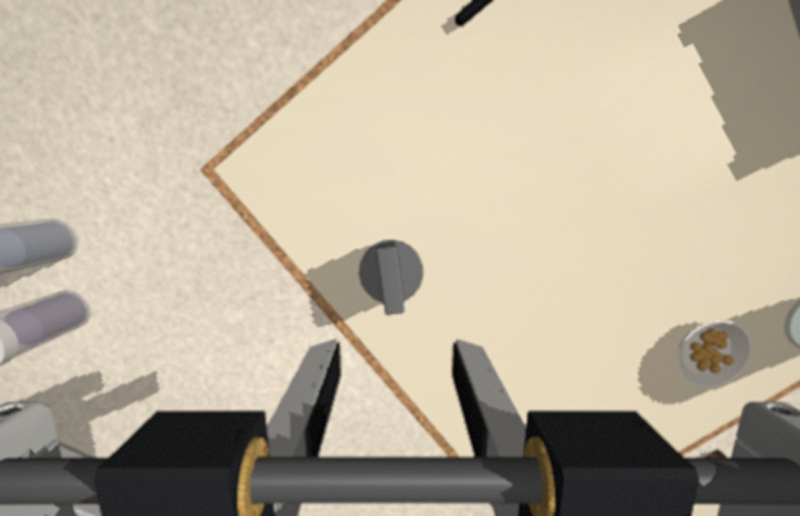

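The knob's flange is centred at (391,271) and its bar top runs from (388,248) to (395,313), roughly in line with the tool.

Run:
```python
from q import *
c=cam('wrist')
quad(c,[(379,249),(398,247),(404,312),(386,314)],.054)
f=onz(c,391*.64,271*.64,.02); print('flange',f)
print('e',onz(c,360*.64,271*.64,.02)-onz(c,422*.64,271*.64,.02))
```

```text
ctr [ 0.4839 -0.4437] L 0.0522 S 0.0145 angL -32.49 angS+90 58.42
flange [ 0.48254586 -0.44389285  0.02      ]
e [-0.03258301 -0.04182964  0.        ]
```

Emit:
send_rows(
  rows=[
    [-1.5, -1.5, -10, 0, 0, 0.11],
    [0, 0, -40, 0, 0, 0],
    [0, 0, -40, 0, 0, 0],
    [0, 0, -40, 0, 0, 0],
    [0, 0, -28, 0, 0, 0],
    [0, 0, -12, 0, 0, 0],
    [0, 0, -6, 0, 0, 0],
    [0, 0, 0, 0, 0, 0],
  ],
)

```text
time: 36.08
tool_pos: [0.4841, -0.4429, 0.0507]
ee_rot: [3.141, -0.001, 2.589]
wrist_force: [0.0, -0.5, 0.4]
width: 0.0498
finger_force: 0.0
```

Emit:
send_rows(
  grip=0,
  rows=[
    [0, 0, 0, 0, 0, 0],
    [0, 0, 0, 0, 0, 0],
    [0, 0, 0, 0, 0, 0],
    [0, 0, 0, 0, 0, 0],
    [0, 0, 0, 0, 0, 0],
    [0, 0, 0, 0, 0, 0],
    [0, 0, 0, 0, 0, 0],
    [0, 0, 0, 0, 0, 0],
  ],
)

```text
time: 36.75
tool_pos: [0.4839, -0.4445, 0.052]
ee_rot: [-3.141, 0.001, 2.588]
wrist_force: [-1.0, -0.9, 3.3]
width: 0.0152
finger_force: 30.0
```

Emit:
send_rows(
  rows=[
    [0, 0, 40, 0, 0, 0],
    [0, 0, 40, 0, 0, 0],
    [0, 0, 40, 0, 0, 0],
    [6, 36.5, 0, 0, 0, 0],
    [6, 36.5, 0, 0, 0, 0],
    [6, 36.5, 0, 0, 0, 0],
    [6, 36.5, 0, 0, 0, 0],
    [6, 36.5, 0, 0, 0, 0],
  ],
)

```text
time: 37.42
tool_pos: [0.5133, -0.2594, 0.17]
ee_rot: [3.141, -0.002, 2.587]
wrist_force: [0.2, 0.4, -1.9]
width: 0.0158
finger_force: 30.0
```

Emit:
send_rows(
  rows=[
    [6, 36.5, 0, 0, 0, 0],
    [6, 36.5, 0, 0, 0, 0],
    [6, 36.5, 0, 0, 0, 0],
    [6, 36.5, 0, 0, 0, 0],
    [6, 36.5, 0, 0, 0, 0],
    [6, 36.5, 0, 0, 0, 0],
    [6, 36.5, 0, 0, 0, 0],
    [6, 36.5, 0, 0, 0, 0],
  ],
)

```text
time: 38.08
tool_pos: [0.5611, 0.0326, 0.1701]
ee_rot: [-3.141, -0.002, 2.588]
wrist_force: [0.2, -0.1, -1.4]
width: 0.016
finger_force: 30.0
```

Emit:
send_rows(
  rows=[
    [6, 36.5, 0, 0, 0, 0],
    [6, 36.5, 0, 0, 0, 0],
    [6, 36.5, 0, 0, 0, 0],
    [6, 36.5, 0, 0, 0, 0],
    [0, 0, 0, 0, 0, 0],
    [0, 0, 0, 0, 0, 0],
    [0, 0, 0, 0, 0, 0],
  ],
)

```text
time: 38.67
tool_pos: [0.5852, 0.1764, 0.17]
ee_rot: [-3.14, -0.001, 2.588]
wrist_force: [-0.3, -0.8, -1.1]
width: 0.0158
finger_force: 30.0
```

Run:
```python
from wells import *
import pickle
t=sensors.get_obs(); im,c=snap('wrist'); print(t['tool_pos'],t['ee_rot'],t['joint_positions'],t['width']); pickle.dump((im,c,t),open('w14.pkl','wb'))
C=lambda u,v,z:np.round(((onz(c,u,v,z)[:2]-o)@n*1e3,(onz(c,u,v,z)[:2]-o)@d*1e3),1)
print('socket px',proj(c,[.5844,.1405,.044]))
# apron end corners, rail ends, black insert
g=cv2.cvtColor(im,cv2.COLOR_RGB2GRAY)
u0,v0=proj(c,[.5844,.1405,.044]).astype(int)
m=(g<45).astype(np.uint8); m=cv2.morphologyEx(m,cv2.MORPH_OPEN,np.ones((3,3)))
cs,_=cv2.findContours(m,cv2.RETR_EXTERNAL,cv2.CHAIN_APPROX_NONE)
for k in cs:
    if cv2.contourArea(k)>150:
        r=cv2.minAreaRect(k); print(cv2.contourArea(k),np.round(r[0]),np.round(r[1]),[C(*p,.044).tolist() for p in cv2.boxPoints(r)])
```

```text
[0.5851937  0.17636075 0.16996476] [-3.13987399e+00 -1.08480224e-03  2.58830645e+00] [ 2.00249234e-01  2.42691395e-01  1.31240849e+00 -5.11210352e-04
  1.58845982e+00 -8.17270345e-01] 0.015839291540140858
socket px [224.46081883 206.26344576]
7390.5 [256. 375.] [ 16. 511.] [[76.6, -229.0], [344.0, 360.0], [369.9, 354.9], [97.6, -245.3]]
8648.0 [113. 310.] [ 94. 226.] [[-42.9, -135.9], [63.6, 96.3], [182.8, 38.0], [63.8, -219.1]]
12264.5 [365. 318.] [285. 117.] [[152.0, 33.9], [29.7, 130.8], [242.5, 387.3], [403.8, 319.5]]
1424.0 [224. 203.] [52. 57.] [[-29.8, 96.2], [-29.9, 156.3], [26.7, 155.3], [28.2, 92.1]]
```

Run:
```python
from wells import *
import pickle
im,c,t=pickle.load(open('w14.pkl','rb'))
# rectify deck plane to case coords: 2 px/mm, n -80..80 (rows), d 80..180 (cols)
def rect(z,N=(-80,80),D=(60,180),s=2):
    nn,dd=np.meshgrid(np.arange(*N,1/s),np.arange(*D,1/s),indexing='ij')
    X=np.stack([o[0]+nn/1e3*n[0]+dd/1e3*d[0],o[1]+nn/1e3*n[1]+dd/1e3*d[1],np.full(nn.shape,z)],-1)
    f,cx,cy,k1,R,tt=c; p=X@R.T+tt; q=p[...,:2]/p[...,2:]; q=q*(1+k1*(q**2).sum(-1,keepdims=True))*f+[cx,cy]
    return cv2.remap(im,q[...,0].astype(np.float32),q[...,1].astype(np.float32),cv2.INTER_LINEAR)
r=rect(.044); cv2.imwrite('pics/r.png',r[:,:,::-1])
g=cv2.cvtColor(r,cv2.COLOR_RGB2GRAY)
for dd in(100,110,126,140,150): print('col d',dd,g[::4,(dd-60)*2].tolist())
for nn in(-40,-20,-10,0,10): print('row n',nn,g[(nn+80)*2,::4].tolist())
```

```text
col d 100 [160, 160, 161, 145, 108, 107, 107, 105, 154, 162, 161, 162, 162, 162, 162, 163, 162, 162, 162, 162, 162, 162, 162, 162, 152, 59, 12, 17, 20, 20, 21, 14, 12, 12, 11, 15, 19, 20, 19, 18, 18, 17, 18, 20, 14, 14, 12, 9, 11, 11, 13, 12, 18, 13, 37, 72, 73, 80, 91, 86, 85, 85, 85, 86, 85, 85, 86, 85, 86, 86, 84, 78, 70, 76, 73, 68, 63, 51, 27, 12]
col d 110 [161, 160, 160, 157, 114, 107, 107, 108, 154, 162, 162, 162, 162, 162, 162, 162, 162, 162, 162, 162, 162, 162, 162, 163, 153, 57, 11, 11, 11, 12, 12, 12, 12, 14, 14, 14, 15, 18, 20, 18, 18, 18, 17, 13, 24, 44, 51, 53, 52, 53, 53, 57, 71, 84, 86, 86, 86, 86, 85, 85, 86, 85, 85, 84, 75, 76, 73, 70, 71, 53, 31, 13, 11, 7, 15, 34, 53, 62, 57, 50]
col d 126 [162, 161, 161, 162, 137, 108, 107, 104, 157, 163, 163, 163, 163, 163, 163, 162, 162, 163, 162, 163, 163, 162, 162, 163, 152, 55, 13, 18, 19, 18, 18, 19, 19, 19, 19, 18, 17, 29, 50, 54, 53, 53, 53, 54, 53, 53, 52, 52, 54, 62, 68, 67, 67, 67, 67, 65, 56, 42, 31, 30, 44, 56, 65, 68, 56, 52, 53, 53, 53, 52, 53, 53, 53, 51, 51, 51, 51, 52, 52, 52]
col d 140 [162, 162, 161, 161, 162
[... 1384 characters left out ...]
, 19, 18, 17, 14, 12, 15, 18, 18, 18, 18, 15, 18, 17, 17, 20, 25, 32, 36, 39, 43, 43, 43, 47, 46, 42, 42, 42, 93, 138, 157, 151, 143, 154, 161, 161, 161, 161, 161]
row n 0 [102, 102, 102, 101, 104, 131, 144, 150, 153, 153, 153, 153, 153, 154, 154, 151, 127, 73, 34, 19, 18, 19, 18, 18, 18, 18, 17, 17, 23, 38, 50, 53, 52, 53, 53, 53, 53, 53, 52, 52, 53, 52, 49, 41, 44, 46, 46, 47, 47, 47, 48, 47, 48, 49, 54, 64, 65, 97, 144, 161]
row n 10 [153, 153, 152, 153, 152, 152, 153, 153, 153, 153, 153, 153, 153, 153, 154, 150, 139, 143, 136, 65, 14, 13, 11, 11, 18, 44, 52, 53, 53, 53, 53, 52, 53, 53, 53, 53, 54, 52, 53, 50, 51, 68, 77, 77, 76, 76, 74, 67, 57, 52, 49, 48, 49, 51, 63, 77, 80, 79, 80, 81]
```

Emit:
send_rows(
  rows=[
    [-3.4, -27, -5, 0, 0, 0],
    [-3.4, -27, -5, 0, 0, 0],
    [-3.4, -27, -5, 0, 0, 0],
    [-3.4, -27, 0, 0, 0, 0],
    [0, 0, 0, 0, 0, 0],
    [0, 0, 0, 0, 0, 0],
    [0, 0, 0, 0, 0, 0],
  ],
)

```text
time: 39.3
tool_pos: [0.5721, 0.0678, 0.1563]
ee_rot: [3.141, 0.0, 2.586]
wrist_force: [-0.5, 1.0, -1.2]
width: 0.0159
finger_force: 30.0
```

```bash
cat > r.py <<'E'
from wells import *
import pickle
def rect(im,c,z,N=(-80,80),D=(80,180),s=2):
    nn,dd=np.meshgrid(np.arange(*N,1/s),np.arange(*D,1/s),indexing='ij')
    X=np.stack([o[0]+nn/1e3*n[0]+dd/1e3*d[0],o[1]+nn/1e3*n[1]+dd/1e3*d[1],np.full(nn.shape,z)],-1)
    f,cx,cy,k1,R,tt=c; p=X@R.T+tt; q=p[...,:2]/p[...,2:]; q=q*(1+k1*(q**2).sum(-1,keepdims=True))*f+[cx,cy]
    return cv2.remap(im,q[...,0].astype(np.float32),q[...,1].astype(np.float32),cv2.INTER_LINEAR)
E
python3 - <<'E'
from r import *
t=sensors.get_obs(); im,c=snap('wrist'); print(t['tool_pos']); pickle.dump((im,c,t),open('w15.pkl','wb'))
print(proj(c,np.r_[o+.126*d,.044]))
g=cv2.cvtColor(rect(im,c,.044),cv2.COLOR_RGB2GRAY)
s=g[::4,::4]
for i,row in enumerate(s[10:75]): print(-80+2*(i+10),''.join('%4d'%v for v in row))
E
```

```text
[0.5720836  0.06782876 0.15625564]
[323.31356515 163.97053323]
-60   89  89  89  90  89  90 101 168 180 180 179 180 179 179 179 179 179 179 179 178 178 178 178 178 178 178 178 178 177 178 177 178 177 178 178 177 178 177 176 177 177 177 177 176 176 175 176 176 176 176
-58   89  89  89  89  90  89  98 168 179 179 179 179 180 178 179 178 179 178 178 179 178 179 178 178 178 178 178 178 177 178 177 178 177 177 177 177 177 177 177 177 177 176 176 177 176 176 176 177 176 176
-56   90  89  89  89  90  89  99 167 179 179 179 179 179 178 179 178 178 179 178 178 178 178 179 178 178 178 178 178 178 177 177 177 178 177 178 177 178 177 177 177 177 177 177 177 177 177 176 176 176 177
-54   89  89  89  90  89  89  99 170 179 179 178 179 179 179 179 178 179 179 179 178 178 178 178 178 178 178 178 178 178 178 178 177 178 178 177 178 177 178 177 177 177 177 177 178 177 177 177 177 176 177
-52   89  89  90  89  90  89  98 171 179 179 179 179 179 178 179 178 178 179 179 179 179 179 178 179 178 178 179 179 178 178 178 178 178 177 178 178 177 177 177 177 177 177 177 177 177 177 177 177 177 177
-50   90  90
[... 11543 characters left out ...]
 176 176 176 176 176 176 176 175 176 176 176 176 176 175 148 125 125 114 115 116 117 139
64   86  86  86  87  86  88  96 157 177 176 177 177 176 177 176 176 176 176 176 176 177 176 176 176 176 176 175 176 176 176 176 176 176 176 176 176 176 175 176 176 175 176 138 115 115 116 115 116 115 116
66   87  87  88  86  87  86  97 160 177 176 176 177 176 176 177 177 176 177 176 176 176 176 176 176 176 176 176 176 176 176 176 176 176 176 176 176 176 176 177 176 176 175 141 115 115 115 116 115 115 115
68   87  87  87  87  87  86  95 163 176 176 176 177 177 176 176 177 175 176 176 176 176 176 176 175 176 175 176 176 176 176 176 175 176 175 175 176 175 166 162 158 164 159 131 116 116 116 116 116 115 116
```

The rectified socket patch shows four blocks around a cross, centred at case (n≈+1.8, d≈125.5 mm). Moving the knob over it.

Emit:
send_rows(
  rows=[
    [3.1, 18.4, 0, 0, 0, 0],
    [3.1, 18.4, 0, 0, 0, 0],
    [3.1, 18.4, 0, 0, 0, 0],
    [3.1, 18.3, 0, 0, 0, 0],
    [0, 0, -20, 0, 0, 0],
    [0, 0, -20, 0, 0, 0],
    [0, 0, -10, 0, 0, 0],
    [0, 0, 0, 0, 0, 0],
  ],
)

```text
time: 40.02
tool_pos: [0.5823, 0.1428, 0.1024]
ee_rot: [-3.138, -0.005, 2.589]
wrist_force: [-1.6, -0.4, -2.0]
width: 0.0155
finger_force: 30.0
```

Emit:
send_rows(
  rows=[
    [0, 0, -3, 0, 0, 0],
    [0, 0, -2, 0, 0, 0],
    [0, 0, -1.5, 0, 0, 0],
    [0, 0, -1, 0, 0, 0],
    [0, 0, 0, 0, 0, 0],
    [0, 0, 0, 0, 0, 0],
  ],
)

```text
time: 40.52
tool_pos: [0.5848, 0.142, 0.099]
ee_rot: [3.141, 0.001, 2.588]
wrist_force: [0.7, 0.2, -1.4]
width: 0.0157
finger_force: 30.0
```

Emit:
send_rows(
  rows=[
    [0, -0.6, -1.5, 0, 0, 0],
    [0, 0, -1.5, 0, 0, 0],
    [0, 0, -1, 0, 0, 0],
    [0, 0, -0.5, 0, 0, 0],
    [0, 0, 0, 0, 0, 0],
  ],
)

```text
time: 40.93
tool_pos: [0.5848, 0.1414, 0.0959]
ee_rot: [3.141, 0.001, 2.588]
wrist_force: [-2.3, -0.7, 4.9]
width: 0.0156
finger_force: 30.0
```

Emit:
send_rows(
  rows=[
    [0, 0, 0, 0, 0, -0.035],
    [0, 0, 0, 0, 0, -0.035],
    [0, 0, 0, 0, 0, -0.035],
    [0, 0, 0, 0, 0, -0.035],
    [0, 0, 0, 0, 0, -0.035],
    [0, 0, 0, 0, 0, -0.035],
    [0, 0, 0, 0, 0, 0],
  ],
)

```text
time: 41.52
tool_pos: [0.5857, 0.1413, 0.0959]
ee_rot: [3.139, 0.003, 2.377]
wrist_force: [0.7, -0.0, 5.6]
width: 0.0156
finger_force: 30.0
```

Emit:
send_rows(
  rows=[
    [-0.5, 0, 0, 0, 0, -0.035],
    [0, 0, 0, 0, 0, -0.035],
    [0, 0, 0, 0, 0, -0.035],
    [0, 0, 0, 0, 0, 0],
  ],
)

```text
time: 41.85
tool_pos: [0.5854, 0.1412, 0.0959]
ee_rot: [3.139, 0.003, 2.272]
wrist_force: [0.4, -2.5, 5.3]
width: 0.0156
finger_force: 30.0
```

Emit:
send_rows(
  rows=[
    [0, 0, 0, 0, 0, -0.035],
    [0, 0, 0, 0, 0, -0.035],
    [0, 0, 0, 0, 0, -0.035],
    [0, 0, 0, 0, 0, 0],
  ],
)

```text
time: 42.18
tool_pos: [0.5854, 0.1412, 0.0959]
ee_rot: [3.138, 0.003, 2.168]
wrist_force: [-0.3, -1.1, 6.0]
width: 0.0156
finger_force: 30.0
```

Emit:
send_rows(
  rows=[
    [0, 0, 0, 0, 0, -0.035],
    [0, 0, 0, 0, 0, -0.035],
    [0, 0, 0, 0, 0, -0.035],
    [0, 0, 0, 0, 0, 0],
  ],
)

```text
time: 42.52
tool_pos: [0.5854, 0.1411, 0.0959]
ee_rot: [3.138, 0.002, 2.063]
wrist_force: [-0.9, -1.7, 6.1]
width: 0.0156
finger_force: 30.0
```

Emit:
send_rows(
  rows=[
    [0, 0, 0, 0, 0, -0.035],
    [0, 0, 0, 0, 0, -0.035],
    [0, 0, 0, 0, 0, -0.035],
    [0, 0, 0, 0, 0, 0],
  ],
)

```text
time: 42.85
tool_pos: [0.5853, 0.1411, 0.0959]
ee_rot: [3.138, 0.002, 1.957]
wrist_force: [-1.0, -1.7, 5.3]
width: 0.0159
finger_force: 30.0
```

Emit:
send_rows(
  rows=[
    [0, 0, 0, 0, 0, -0.035],
    [0, 0, 0, 0, 0, -0.035],
    [0, 0, 0, 0, 0, -0.035],
    [0, 0, 0, 0, 0, 0],
  ],
)

```text
time: 43.18
tool_pos: [0.5852, 0.1413, 0.0959]
ee_rot: [3.138, 0.001, 1.853]
wrist_force: [-0.2, -1.0, 5.5]
width: 0.0157
finger_force: 30.0
```

Emit:
send_rows(
  rows=[
    [0, 0, 0, 0, 0, -0.035],
    [0, 0, 0, 0, 0, -0.035],
    [0, 0, 0, 0, 0, -0.035],
    [0, 0, 0, 0, 0, 0],
  ],
)

```text
time: 43.52
tool_pos: [0.5853, 0.1417, 0.0959]
ee_rot: [3.138, 0.0, 1.748]
wrist_force: [0.2, -0.6, 5.1]
width: 0.0155
finger_force: 30.0
```

Emit:
send_rows(
  rows=[
    [0, 0, 0, 0, 0, -0.035],
    [0, 0, 0, 0, 0, -0.035],
    [0, 0, 0, 0, 0, -0.035],
    [0, 0, 0, 0, 0, 0],
  ],
)

```text
time: 43.85
tool_pos: [0.5853, 0.142, 0.0958]
ee_rot: [3.137, -0.001, 1.643]
wrist_force: [-0.3, 0.2, 5.0]
width: 0.0161
finger_force: 30.0
```

Emit:
send_rows(
  rows=[
    [0, -0.3, 0, 0, 0, -0.035],
    [0, 0, 0, 0, 0, -0.035],
    [0, 0, 0, 0, 0, -0.035],
    [0, 0, 0, 0, 0, 0],
  ],
)

```text
time: 44.18
tool_pos: [0.5853, 0.142, 0.0958]
ee_rot: [3.138, -0.002, 1.538]
wrist_force: [0.1, 0.7, 4.8]
width: 0.0161
finger_force: 30.0
```

Emit:
send_rows(
  rows=[
    [0, 0, 0, 0, 0, -0.035],
    [0, 0, 0, 0, 0, -0.035],
    [0, 0, 0, 0, 0, -0.035],
    [0, 0, 0, 0, 0, 0],
  ],
)

```text
time: 44.52
tool_pos: [0.5853, 0.142, 0.0957]
ee_rot: [3.138, -0.002, 1.433]
wrist_force: [-1.0, 1.3, 5.0]
width: 0.016
finger_force: 30.0
```

Emit:
send_rows(
  rows=[
    [0, 0, 0, 0, 0, -0.035],
    [0, 0, 0, 0, 0, -0.035],
    [0, 0, 0, 0, 0, -0.035],
    [0, 0, 0, 0, 0, 0],
  ],
)

```text
time: 44.85
tool_pos: [0.5849, 0.1417, 0.0957]
ee_rot: [3.139, -0.002, 1.328]
wrist_force: [-0.5, 0.9, 5.7]
width: 0.0156
finger_force: 30.0
```

Emit:
send_rows(
  rows=[
    [0, 0, 0, 0, 0, -0.035],
    [0, 0, 0, 0, 0, -0.035],
    [0, 0, 0, 0, 0, -0.035],
    [0, 0, 0, 0, 0, 0],
  ],
)

```text
time: 45.18
tool_pos: [0.5846, 0.1414, 0.0958]
ee_rot: [3.14, -0.001, 1.223]
wrist_force: [-1.0, 0.1, 6.3]
width: 0.0159
finger_force: 30.0
```

Emit:
send_rows(
  rows=[
    [0, 0, 0, 0, 0, -0.035],
    [0, 0, 0, 0, 0, -0.035],
    [0, 0, 0, 0, 0, -0.035],
    [0, 0, 0, 0, 0, 0],
  ],
)

```text
time: 45.52
tool_pos: [0.5846, 0.1414, 0.0958]
ee_rot: [3.14, -0.001, 1.118]
wrist_force: [-1.6, 0.2, 7.2]
width: 0.0157
finger_force: 30.0
```

Emit:
send_rows(
  rows=[
    [0, 0, 0, 0, 0, -0.035],
    [0, 0, 0, 0, 0, -0.035],
    [0, 0, 0, 0, 0, -0.035],
    [0, 0, 0, 0, 0, 0],
  ],
)

```text
time: 45.85
tool_pos: [0.5847, 0.1414, 0.0959]
ee_rot: [3.14, -0.002, 1.013]
wrist_force: [-1.3, 0.0, 6.9]
width: 0.0156
finger_force: 30.0
```

Run:
```python
from r import *
t=sensors.get_obs(); im,c=snap('wrist'); pickle.dump((im,c,t),open('w16.pkl','wb'))
tp=t['tool_pos']; yaw=t['ee_rot'][2]; ex=np.array([np.cos(yaw),np.sin(yaw)]); ey=np.array([-ex[1],ex[0]])
G=cv2.cvtColor(im,cv2.COLOR_RGB2GRAY).astype(np.float32)
def prof(p0,dirv,z,s):
    q=np.array([proj(c,np.r_[p0+dirv*k/1e3,z]) for k in s]); return cv2.remap(G,q[:,0].astype(np.float32)[None],q[:,1].astype(np.float32)[None],cv2.INTER_LINEAR)[0].astype(int).tolist()
camx=(-c[4].T@c[5])[:2]-tp[:2]; print('cam in tool',camx@ex,camx@ey)
s=np.arange(15,50,1)
for off in(-12,0,12): print('flange prof x15.. off',off,prof(tp[:2]+ey*off/1e3,ex,tp[2]-.032,s))
print('bar top x15..',prof(tp[:2],ex,tp[2]+.002,s))
for xo in(8,15,20):print('flange y, x=',xo,prof(tp[:2]+ex*xo/1e3,ey,tp[2]-.032,np.arange(-40,41)))
```

```text
cam in tool 0.07778519059075638 -0.0006973359768735199
flange prof x15.. off -12 [55, 63, 68, 71, 72, 73, 73, 72, 72, 71, 73, 73, 72, 61, 45, 18, 9, 11, 10, 9, 9, 9, 8, 10, 10, 10, 10, 10, 10, 36, 105, 148, 151, 150, 150]
flange prof x15.. off 0 [73, 78, 84, 81, 69, 67, 66, 66, 66, 66, 66, 65, 65, 68, 74, 71, 59, 28, 9, 5, 7, 8, 8, 19, 67, 130, 150, 150, 150, 150, 147, 140, 137, 137, 137]
flange prof x15.. off 12 [72, 73, 72, 72, 73, 73, 73, 73, 73, 72, 73, 76, 70, 50, 21, 8, 8, 11, 50, 117, 148, 150, 150, 150, 149, 142, 137, 137, 137, 137, 141, 149, 150, 150, 150]
bar top x15.. [73, 73, 73, 73, 73, 73, 73, 73, 73, 73, 73, 73, 76, 84, 80, 68, 66, 66, 66, 66, 65, 65, 67, 74, 69, 43, 11, 6, 7, 8, 12, 65, 136, 150, 150]
flange y, x= 8 [149, 149, 149, 149, 149, 150, 148, 119, 55, 15, 9, 13, 45, 69, 72, 72, 72, 72, 72, 72, 73, 73, 73, 72, 71, 61, 49, 48, 48, 45, 53, 66, 72, 72, 72, 73, 73, 73, 72, 73, 73, 73, 73, 73, 74, 74, 73, 70, 65, 72, 77, 74, 73, 73, 72, 73, 73, 73, 73, 73, 73, 73, 73, 72, 73, 68, 38, 26, 52, 68, 72, 71, 80, 120, 146, 150, 150, 150, 149, 150, 149]
flange y, x= 15 [149, 149, 149, 149, 149, 150, 149, 149, 149, 150, 132, 71, 19, 17, 39, 64, 72, 73, 73, 73, 73, 73, 73, 73, 73, 72, 73, 70, 55, 44, 53, 66, 72, 72, 73, 73, 73, 73, 73, 73, 73, 73, 74, 74, 73, 73, 73, 70, 64, 68, 73, 73, 72, 72, 73, 73, 72, 72, 73, 73, 73, 73, 73, 66, 35, 13, 10, 9, 9, 9, 18, 46, 60, 63, 67, 74, 106, 141, 149, 149, 149]
flange y, x= 20 [150, 150, 149, 150, 150, 150, 149, 149, 149, 149, 150, 150, 144, 97, 34, 8, 15, 36, 61, 72, 73, 73, 73, 73, 73, 72, 73, 73, 73, 70, 55, 58, 65, 66, 66, 66, 66, 66, 66, 67, 67, 67, 67, 66, 66, 67, 66, 62, 66, 72, 73, 73, 73, 73, 72, 72, 73, 73, 73, 74, 62, 34, 15, 10, 10, 9, 8, 9, 8, 9, 11, 9, 14, 33, 55, 62, 61, 63, 90, 130, 152]
```

Run:
```python
from r import *
from scipy.optimize import least_squares
# blocks in w15
im,c,t=pickle.load(open('w15.pkl','rb'))
g=cv2.GaussianBlur(cv2.cvtColor(rect(im,c,.044,s=4),cv2.COLOR_RGB2GRAY),(5,5),0)
m=((g>17)&(g<28)).astype(np.uint8); m=cv2.morphologyEx(m,cv2.MORPH_OPEN,np.ones((15,15)))
k,lab,st,ce=cv2.connectedComponentsWithStats(m)
P=[]
for i in range(1,k):
    if st[i,4]>1500:
        r=cv2.minAreaRect(np.argwhere(lab==i).astype(np.float32)); ctr=np.array(r[0])/4+[-80,80]; P.append(ctr); print('block n,d',ctr.round(1),'size',np.round(np.array(r[1])/4,1),'ang',round(r[2],1))
# w16
im,c,t=pickle.load(open('w16.pkl','rb'))
tp=t['tool_pos']; yaw=t['ee_rot'][2]; q=tp[:2]-o; T=np.array([q@n,q@d])*1e3; print('tcp n,d',T)
G=cv2.cvtColor(im,cv2.COLOR_RGB2GRAY).astype(np.float32)
H=cv2.cvtColor(rect(im,c,.044,s=1,D=(85,175)),cv2.COLOR_RGB2GRAY)
for nn in range(-44,30,4): print(nn,''.join('%4d'%v for v in H[nn+80,::2]))
# flange circle at z=tp-.032
zf=tp[2]-.032; pts=[]
for a in np.radians(np.arange(0,360,4)):
    for off in [0]:
        s=np.arange(23,34,.5); X=[np.r_[o+(T[0]+k*np.cos(a))/1e3*n+(T[1]+k*np.sin(a))/1e3*d,zf] for k in s]
        uv=np.array([proj(c,x) for x in X],np.float32); v=cv2.remap(G,uv[:,0][None],uv[:,1][None],cv2.INTER_LINEAR)[0]
        if abs(v[:4].mean()-73)<4 and v.min()<30:
            j=int(np.argmax(v<45)); pts.append((T[0]+s[j]*np.cos(a),T[1]+s[j]*np.sin(a)))
pts=np.array(pts); f=least_squares(lambda p:np.hypot(*(pts-p[:2]).T)-p[2],[*T,28],loss='soft_l1'); print('flange fit',len(pts),f.x)
f=least_squares(lambda p:np.hypot(*(pts-p[:2]).T)-28,T,loss='soft_l1'); print('flange r28',f.x)
```

```text
block n,d [ -9.5 116.9] size [20.  49.9] ang 33.6
block n,d [  6.5 146.7] size [17.  17.5] ang 33.3
block n,d [ 21.1 122.3] size [17.3 23.7] ang 18.8
tcp n,d [  1.96674819 125.60853869]
-44   33  11  16  23  24  24  24  23  49 117 132 148 149 149 149 150 149 149 149 149 149 149 150 150 149 149 150 149 149 150 149 150 150 149 149 150 150 150 149 147 137 136 143 149 149
-40  121 121 111  79  42  23  23  44 115 121 121 121 131 148 149 149 150 149 149 149 150 149 149 149 150 150 150 150 149 150 150 149 150 149 149 150 152 158 155 151 137 137 143 149 149
-36  108 120 121 121 120 121 115 118 120 121 121 121 121 121 122 144 150 150 150 150 150 149 149 149 149 149 149 150 150 149 149 150 150 150 150 149 152 169 162 163 139 137 143 149 148
-32   16  24  63 105 120 121 121 121 121 121 121 120 121 121 121 121 128 139 145 145 145 145 146 146 146 143 145 147 147 146 143 143 145 147 147 143 149 173 169 159 141 138 144 149 149
-28   98  54  18  12  21  52 102 120 121 121 121 121 121 121 120 121 121 121 121  91  73  71  59  39  26  57  71  73  72  71  69  67  65  63  62  62  84 149 150 147 140 141 1
[... 1981 characters left out ...]
68  26   8  11   9  52 149 150 148 137 137 143 150 151
20  118  96 103  96 103 112 114 119 121 120 121 122 121 121 108  78  73  73  73  73  74  73  73  73  74  69  55  57  60  67  54  17  10  11  11   9  62 150 151 149 137 137 143 151 151
24  141 140 117  72  66  68  68  68  62  71  73  71  71  73  72  73  73  73  73  74  73  73  73  74  73  73  74  72  53  20   9  10  11   9  11   9  53 150 151 149 137 137 141 151 151
28  141 141 141 133 135 129 122 122  28  10  20  53  70  72  73  72  73  73  73  73  73  74  74  71  61  46  26  15  11  10  10  10   9  10  10  11  56 150 150 149 137 137 143 151 151
flange fit 27 [  4.45656603 128.60790395  27.51717251]
flange r28 [  4.1371716  127.92484612]
```

Emit:
send_rows(
  rows=[
    [0, -1.1, 0, 0, 0, 0],
    [0, 0, 0, 0, 0, 0.035],
    [0, 0, 0, 0, 0, 0.035],
    [0, 0, 0, 0, 0, 0.035],
    [0, 0, 0, 0, 0, 0],
  ],
)

```text
time: 46.32
tool_pos: [0.5852, 0.1408, 0.0958]
ee_rot: [3.139, -0.003, 1.12]
wrist_force: [0.2, 1.1, 6.0]
width: 0.0158
finger_force: 30.0
```

Emit:
send_rows(
  rows=[
    [0, 0, 0, 0, 0, 0.035],
    [0, 0, 0, 0, 0, 0.035],
    [0, 0, 0, 0, 0, 0.035],
    [0, 0, 0, 0, 0, 0.035],
    [0, 0, 0, 0, 0, 0],
  ],
)

```text
time: 46.73
tool_pos: [0.5857, 0.1406, 0.0958]
ee_rot: [3.137, -0.003, 1.259]
wrist_force: [2.2, 0.8, 5.4]
width: 0.0158
finger_force: 30.0
```

Emit:
send_rows(
  rows=[
    [0, 0, 0, 0, 0, 0.035],
    [0, 0, 0, 0, 0, 0.035],
    [0, 0, 0, 0, 0, 0.035],
    [0, 0, 0, 0, 0, 0.035],
    [0, 0, 0, 0, 0, 0],
  ],
)

```text
time: 47.15
tool_pos: [0.5855, 0.1404, 0.0957]
ee_rot: [3.137, -0.002, 1.399]
wrist_force: [1.5, 0.5, 5.6]
width: 0.0157
finger_force: 30.0
```

Emit:
send_rows(
  rows=[
    [-0.6, 0, 0, 0, 0, 0.035],
    [0, 0, 0, 0, 0, 0.035],
    [0, 0, 0, 0, 0, 0.035],
    [0, 0, 0, 0, 0, 0],
  ],
)

```text
time: 47.48
tool_pos: [0.5844, 0.1395, 0.0952]
ee_rot: [3.139, 0.001, 1.504]
wrist_force: [1.5, -0.2, 4.5]
width: 0.0159
finger_force: 30.0
```

Emit:
send_rows(
  rows=[
    [0, 0, 0, 0, 0, 0.035],
    [0, 0, 0, 0, 0, 0.035],
    [0, 0, 0, 0, 0, 0.035],
    [0, 0, 0, 0, 0, 0],
  ],
)

```text
time: 47.82
tool_pos: [0.5845, 0.1395, 0.0958]
ee_rot: [3.138, 0.001, 1.609]
wrist_force: [-0.1, -1.5, 7.2]
width: 0.0157
finger_force: 30.0
```

Emit:
send_rows(
  rows=[
    [0, 0, 0, 0, 0, 0.035],
    [0, 0, 0, 0, 0, 0.035],
    [0, 0, 0, 0, 0, 0.035],
    [0, 0, 0, 0, 0, 0],
  ],
)

```text
time: 48.15
tool_pos: [0.5845, 0.1398, 0.0959]
ee_rot: [3.138, 0.001, 1.714]
wrist_force: [0.5, -0.9, 6.5]
width: 0.0155
finger_force: 30.0
```

Emit:
send_rows(
  rows=[
    [0, 0, 0, 0, 0, -0.05],
    [0, 0, 0, 0, 0, -0.05],
    [0, 0, 0, 0, 0, -0.05],
    [0, 0, 0, 0, 0, -0.03],
    [0, 0, 0, 0, 0, 0],
  ],
)

```text
time: 48.57
tool_pos: [0.5844, 0.1405, 0.0957]
ee_rot: [3.138, -0.001, 1.532]
wrist_force: [0.1, 0.1, 7.4]
width: 0.0158
finger_force: 30.0
```

Emit:
send_rows(
  rows=[
    [0, 0, 0, 0, 0, -0.02],
    [0, 0, 0, 0, 0, 0],
    [0, 0, 0, 0, 0, 0],
  ],
)

```text
time: 48.82
tool_pos: [0.5844, 0.1406, 0.0956]
ee_rot: [3.138, -0.001, 1.513]
wrist_force: [0.0, 0.3, 6.5]
width: 0.0158
finger_force: 30.0
```

Emit:
send_rows(
  rows=[
    [0, 0, 0, 0, 0, -0.02],
    [0, 0, 0, 0, 0, 0],
    [0, 0, 0, 0, 0, 0],
  ],
)

```text
time: 49.07
tool_pos: [0.5844, 0.1406, 0.0956]
ee_rot: [3.138, -0.001, 1.493]
wrist_force: [-0.7, 0.9, 5.7]
width: 0.0157
finger_force: 30.0
```

Emit:
send_rows(
  rows=[
    [0, 0, 0, 0, 0, -0.02],
    [0, 0, 0, 0, 0, 0],
    [0, 0, 0, 0, 0, 0],
  ],
)

```text
time: 49.32
tool_pos: [0.5844, 0.1407, 0.0955]
ee_rot: [3.138, -0.002, 1.473]
wrist_force: [0.3, 1.5, 5.5]
width: 0.0161
finger_force: 30.0
```

Emit:
send_rows(
  rows=[
    [0, -0.7, 0, 0, 0, 0],
    [0, 0, 0, 0, 0, 0],
  ],
)

```text
time: 49.48
tool_pos: [0.5844, 0.1405, 0.0955]
ee_rot: [3.138, -0.003, 1.473]
wrist_force: [-1.5, 1.4, 5.7]
width: 0.0159
finger_force: 30.0
```

Emit:
send_rows(
  rows=[
    [0, -0.7, 0, 0, 0, 0],
    [0, 0, 0, 0, 0, 0],
  ],
)

```text
time: 49.65
tool_pos: [0.5844, 0.1401, 0.0954]
ee_rot: [3.139, -0.003, 1.473]
wrist_force: [0.8, 3.0, 6.4]
width: 0.016
finger_force: 30.0
```

Emit:
send_rows(
  rows=[
    [0, -0.7, 0, 0, 0, 0],
    [0, 0, 0, 0, 0, 0],
  ],
)

```text
time: 49.82
tool_pos: [0.5829, 0.1379, 0.0933]
ee_rot: [-3.14, 0.001, 1.473]
wrist_force: [2.2, 2.0, -0.7]
width: 0.0159
finger_force: 30.0
```

It dropped: z fell and the vertical force vanished. Pushing it home.

Emit:
send_rows(
  rows=[
    [0, 0, -1.5, 0, 0, 0],
    [0, 0, -1.5, 0, 0, 0],
    [0, 0, -1.5, 0, 0, 0],
    [0, 0, 0, 0, 0, 0],
  ],
)

```text
time: 50.15
tool_pos: [0.583, 0.1379, 0.0883]
ee_rot: [-3.14, 0.0, 1.473]
wrist_force: [2.3, 1.6, -2.8]
width: 0.0159
finger_force: 30.0
```

Emit:
send_rows(
  rows=[
    [0, 0, -1.5, 0, 0, 0],
    [0, 0, -1.5, 0, 0, 0],
    [0, 0, -1.5, 0, 0, 0],
    [0, 0, -1, 0, 0, 0],
    [0, 0, 0, 0, 0, 0],
  ],
)

```text
time: 50.57
tool_pos: [0.5831, 0.138, 0.0839]
ee_rot: [-3.141, 0.0, 1.473]
wrist_force: [-0.5, 0.9, 1.1]
width: 0.0155
finger_force: 30.0
```

Emit:
send_rows(
  rows=[
    [0, 0, -1, 0, 0, 0],
    [0, 0, 0, 0, 0, 0],
  ],
)

```text
time: 50.73
tool_pos: [0.5831, 0.138, 0.0839]
ee_rot: [-3.141, 0.0, 1.473]
wrist_force: [-2.4, 1.9, 5.3]
width: 0.0156
finger_force: 30.0
```

Emit:
send_rows(
  grip=50,
  rows=[
    [0, 0, 0, 0, 0, 0],
    [0, 0, 0, 0, 0, 0],
    [0, 0, 0, 0, 0, 0],
    [0, 0, 0, 0, 0, 0],
    [0, 0, 0, 0, 0, 0],
    [0, 0, 0, 0, 0, 0],
  ],
)

```text
time: 51.23
tool_pos: [0.5834, 0.1379, 0.0827]
ee_rot: [-3.141, 0.0, 1.473]
wrist_force: [-0.5, 0.3, -0.4]
width: 0.0491
finger_force: 0.0
```

Emit:
send_rows(
  rows=[
    [0, 0, 30, 0, 0, 0],
    [0, 0, 40, 0, 0, 0],
    [0, 0, 40, 0, 0, 0],
    [0, 0, 20, 0, 0, 0],
    [0, 0, 0, 0, 0, 0],
    [0, 0, 0, 0, 0, 0],
    [0, 0, 0, 0, 0, 0],
  ],
)

```text
time: 51.82
tool_pos: [0.5828, 0.1379, 0.2114]
ee_rot: [-3.139, 0.001, 1.473]
wrist_force: [0.5, -0.1, -0.8]
width: 0.05
finger_force: 0.0
```

Run:
```python
from r import *
t=sensors.get_obs(); im,c=snap('wrist'); pickle.dump((im,c,t),open('w17.pkl','wb')); print(t['tool_pos'],t['width'])
C=lambda u,v,z:np.round(((onz(c,u,v,z)[:2]-o)@n*1e3,(onz(c,u,v,z)[:2]-o)@d*1e3),1)
G=cv2.cvtColor(im,cv2.COLOR_RGB2GRAY)
# cover bar (white) top z=.081, search bright in rectified plane
H=cv2.cvtColor(rect(im,c,.081,s=1,N=(-50,50),D=(-60,60)),cv2.COLOR_RGB2GRAY)
for nn in(-20,-10,0): print('bar row n',nn,H[nn+50,::2].tolist())
H=cv2.cvtColor(rect(im,c,.064,s=1,N=(-50,50),D=(80,170)),cv2.COLOR_RGB2GRAY)
for nn in range(-40,20,5): print('knob z64 n',nn,H[nn+50,::2].tolist())
```

```text
[0.5827678  0.13786378 0.21135306] 0.050045073541988186
bar row n -20 [140, 140, 140, 140, 141, 136, 102, 55, 47, 53, 57, 61, 64, 65, 67, 69, 70, 71, 70, 70, 70, 68, 66, 62, 60, 56, 52, 81, 132, 148, 149, 150, 156, 170, 158, 142, 141, 140, 140, 139, 139, 140, 144, 145, 143, 143, 143, 142, 143, 143, 143, 143, 143, 143, 144, 143, 143, 143, 143, 143]
bar row n -10 [141, 140, 141, 141, 141, 139, 109, 60, 47, 53, 57, 60, 63, 66, 66, 68, 70, 70, 71, 70, 69, 68, 66, 64, 61, 57, 52, 76, 128, 148, 150, 151, 155, 171, 157, 142, 141, 141, 140, 140, 140, 139, 140, 142, 143, 143, 143, 143, 143, 143, 143, 144, 143, 143, 143, 143, 143, 143, 143, 143]
bar row n 0 [93, 93, 92, 94, 93, 92, 79, 53, 46, 51, 56, 59, 63, 65, 66, 68, 69, 70, 71, 71, 70, 68, 67, 64, 62, 58, 51, 69, 125, 148, 150, 152, 156, 173, 157, 142, 141, 141, 139, 139, 139, 138, 139, 140, 143, 143, 142, 142, 143, 143, 143, 143, 143, 143, 143, 143, 143, 143, 143, 143]
knob z64 n -40 [108, 137, 144, 145, 144, 144, 143, 144, 144, 140, 147, 152, 152, 152, 152, 152, 151, 152, 152, 152, 152, 152, 152, 152, 152, 152, 152, 153, 152, 152, 152, 
[... 1689 characters left out ...]
4, 75, 75, 75, 76, 75, 75, 75, 76, 83, 70, 68, 73, 54, 10, 17, 90, 150, 153, 146, 140]
knob z64 n 5 [106, 103, 98, 97, 93, 70, 73, 73, 74, 74, 74, 74, 74, 74, 74, 74, 75, 74, 74, 74, 74, 75, 74, 75, 74, 75, 75, 75, 75, 75, 74, 75, 76, 83, 71, 69, 72, 54, 17, 19, 92, 150, 152, 146, 140]
knob z64 n 10 [144, 144, 145, 144, 140, 111, 85, 83, 83, 76, 65, 66, 67, 67, 68, 67, 67, 68, 68, 67, 68, 69, 68, 68, 69, 68, 69, 70, 69, 68, 68, 68, 67, 72, 73, 74, 64, 22, 15, 18, 89, 151, 152, 145, 141]
knob z64 n 15 [144, 144, 144, 144, 144, 144, 144, 144, 144, 133, 84, 67, 63, 73, 75, 74, 73, 74, 74, 73, 74, 75, 74, 74, 74, 74, 74, 75, 75, 75, 75, 75, 75, 75, 75, 57, 17, 11, 11, 17, 99, 155, 153, 146, 141]
```

```bash
python3 -c "
from bench import ticket; print(ticket.close_job())"
```

```text
the job is handed in; nothing more can be done
None
```

I handed the job in, and no verdict came back: all three bead boxes are pressed down in wells 0–2, the cover is in against the stop, the lock knob's key has dropped its full 12 mm, and the robot is clear of everything.

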